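Recharge the dry-storage station

ROBOT

A 6-joint arm with a two-finger parallel gripper is mounted at the origin on the work surface. World frame = base frame: x ahead of the robot, y to its left, z up, the work surface at z = 0. Lengths are in mm, angles in rad, forces in N, time in s.
With the tool pointing down it reaches from about 350 to 975 mm from the base axis. Payload 7.1 kg.
Tool frame: the origin (TCP) lies on the centre line of the jaws, within the pads' length; the fingertips stand env.tips_ahead ahead of it and the grasp point (between the pads) lies 8 mm behind it (env.tips_ahead is the distance from the TCP to the fingertips, in mm); z points along the fingers, y is the line along which they close (so a half turn about z gives the same grasp; the last joint's range is limited). The gripper opens to 88 mm and grips with 3 to 60 N. Pads are 20 mm wide; open, the fingers measure 115 mm over their backs; the gripper's body (75 mm by 178 mm) begins 61 mm behind the grasp point.
Start: joints at [-0.019, 0.423, 1.63, -0, 1.089, -0.019], TCP at [624.984, 0.026, 233.675] pointing down, gripper open.
Joint ranges: [-3, 3], [-0.9, 2.11], [0.09, 2.58], [-1.31, 4.45], [0.11, 2.69], [-2.54, 2.54]. Speed limits (rad/s): [2.39, 2.39, 3.01, 3.14, 3.14, 3.14].

INTERFACE

Orientations are given as a unit quaternion [x, y, z, w].
In Python, from bench import env gives the robot as it stands.
- The arm moves only by the shell command python3 -m crank 'ROWS' [FORCE]. ROWS is JSON, a list of rows, each a list of 3 entries, a list of its own where there are three numbers: the opening, from 0 (shut) to 1 (fully open), then the shift along the tool's x, y, z in mm, then the turn about the tool's z in units of 5 degrees (1.0 is 5 degrees). A call has 1 to 12 rows; each row is the pose to reach, as a shift and turn from the pose commanded when the call began, along the tool's axes at that moment; what a row does not reach only later rows make up. A row lasts 1/12 s, in which the tool goes at most 41.7 mm and 7.16 degrees, less where a joint would pass 70% of its speed; a pose out of reach is approached as far as the arm can. A call with a gripper value outside its range is refused whole. The fingers move at their own pace and stop on an object; FORCE is the grip in N (left out, the last holds). Time passes only in rows, so rows that repeat a pose let the fingers close. It gives the time, the measured TCP pose, the force, the opening and the grip force at its end, in the units of the state.
- env.read_state(): the state, without advancing time (a new reading comes with each control period).
- env.read_camera(name): name is "scene" or "side" or "wrist"; returns (picture, depth): 480x640x3 uint8, blue, green, red; 480x640 float32, mm along the optical axis (not along the pixel's ray), 0 where there is no reading.
- env.camera_model(name): a dict with "mtx" (3x3 intrinsics, pixels), "R" (3x3) and "t" (3): a world point X has camera coordinates R X + t. Camera axes: x right, y down, z forward; pixel columns grow to the right and rows downward; lengths in mm; the calibration is good to about 2 mm. A picture is of the moment at which its call begins: read the wrist's pose just before it. camera_model takes no time and is no camera call; for the wrist camera it gives the pose at the moment of the call.
- env.finish_job(): hands the job in; it is judged then, once.
The state is a dict: "time": time; "qpos": joint angles; "joint_vel": joint speeds; "tau": joint torques, N m; "eef_pos": TCP position; "tool_rot": TCP orientation; "wrist_force": force on the tool from outside, world axes, zero at the start; "torque": the same for the moment, N m; "width": finger opening in mm; "grasp_force": force on a finger pad.
Only numpy, scipy, OpenCV 4.12 (cv2) and the standard library are available. Lean on these libraries where they do the work, as an engineer would, in place of code of your own. Each camera call takes 0.05 s, during which the arm holds its last target. There are 200 camera calls.

TASK

Get the dry-storage corner of the lab bench ready: stand every knocked-over bottle back upright among its neighbours on the yellow lane mat, and take the clear lid off the blue tub and use the steel scoop to transfer all the desiccant pellets from the tub into the green dish, never touching the pellets with the gripper fingers. Then finish by setting the scoop down upright in the middle of its red pad and putting the lid back so that it squarely covers the tub; do not knock over the bottle that already stands.

Things in the scene. Friction and masses are not known exactly. Their poses are not given: they have to be found in the camera images.
- lane: Fixed yellow flat mat, 360 (its x) x 120 (its y) x 3 mm thick; origin at the centre of its underside, on the bench. Bottles stand in a row along its x axis (the middle line y = 0), in four places about 84 mm apart at x = -126, -42, 42 and 126 mm.
- tub: Fixed open blue tub, a trough, outside 218 (its x) x 74 (its y) x 45 mm high, walls and floor 4 mm (inside 210 x 66 mm, floor at 4 mm). Origin at the centre of its underside. At the start the pellets lie in its +x half, its -x third is empty.
- lid: Loose clear flat lid, 234 (its x) x 90 (its y) x 4 mm, 120 g, resting on the tub rim at the start (long axes alike, overhanging 8 mm all round; no catch). Origin at the centre of its underside. A red grip bar stands on its middle: 56 long (x) x 14 thick (y), 4 to 34 mm above the underside. Free bench to lay it on: around world x 0.64, y -0.29, long side along y.
- dish: Fixed open green dish, outside 120 (its x) x 150 (its y) x 35 mm high, walls and floor 4 mm. Origin at the centre of its underside.
- pad: Fixed red pad, 170 (its x) x 150 (its y) x 3 mm: the scoop's place. Origin at the centre of its underside.
- scoop: Loose steel scoop, 130 g, standing on the pad. Origin: centre of the pan's underside; +x to the open front lip, z up. Pan 80 (x) x 60 (y) mm, floor 2 mm; lip at x = 40 mm; side walls 2 mm thick, 24 mm high, x -40 to 18 mm; back wall at x = -40 mm, 28 mm high. Orange upright grip block over the pan's rear: x -42 to -6 mm, 14 mm thick (y), z 52 to 96 mm, on a 12 mm wide neck at x = -38 mm.
- bottle_1: Loose square white bottle, 36 x 36 mm, 84 mm tall, 90 g, with a round orange cap (26 mm diameter, 14 mm high) on top. Origin on its axis at half height, 42 mm above its base; z points to the cap; the square body reaches 24 mm above the origin. Lies on its side across the lane at the start; may be absent.
- bottle_2: Loose square white bottle, 36 x 36 mm, 84 mm tall, 90 g, with a round orange cap (26 mm diameter, 14 mm high) on top. Origin on its axis at half height, 42 mm above its base; z points to the cap; the square body reaches 24 mm above the origin. Lies on its side across the lane at the start; may be absent.
- bottle_3: Loose square white bottle, 36 x 36 mm, 84 mm tall, 90 g, with a round orange cap (26 mm diameter, 14 mm high) on top. Origin on its axis at half height, 42 mm above its base; z points to the cap; the square body reaches 24 mm above the origin. Lies on its side across the lane at the start; may be absent.
- bottle_4: Loose square white bottle, 36 x 36 mm, 84 mm tall, 90 g, with a round blue cap (26 mm diameter, 14 mm high) on top. Origin on its axis at half height, 42 mm above its base; z points to the cap; the square body reaches 24 mm above the origin. Stands upright on the lane at the start.
- pellet_1: Loose chunky glazed pellet, white, slippery (friction about 0.15), a well-rounded barrel 18 mm across and 16 mm high with 8 mm flat ends, 12 g; origin at its centre. Starts in the tub; may be absent.
- pellet_2: Loose chunky glazed pellet, terracotta brown, slippery (friction about 0.15), a well-rounded barrel 18 mm across and 16 mm high with 8 mm flat ends, 12 g; origin at its centre. Starts in the tub; may be absent.
- pellet_3: Loose chunky glazed pellet, white, slippery (friction about 0.15), a well-rounded barrel 18 mm across and 16 mm high with 8 mm flat ends, 12 g; origin at its centre. Starts in the tub; may be absent.
- pellet_4: Loose chunky glazed pellet, terracotta brown, slippery (friction about 0.15), a well-rounded barrel 18 mm across and 16 mm high with 8 mm flat ends, 12 g; origin at its centre. Starts in the tub; may be absent.
- pellet_5: Loose chunky glazed pellet, white, slippery (friction about 0.15), a well-rounded barrel 18 mm across and 16 mm high with 8 mm flat ends, 12 g; origin at its centre. Starts in the tub; may be absent.
- pellet_6: Loose chunky glazed pellet, terracotta brown, slippery (friction about 0.15), a well-rounded barrel 18 mm across and 16 mm high with 8 mm flat ends, 12 g; origin at its centre. Starts in the tub; may be absent.
- pellet_7: Loose chunky glazed pellet, white, slippery (friction about 0.15), a well-rounded barrel 18 mm across and 16 mm high with 8 mm flat ends, 12 g; origin at its centre. Starts in the tub; may be absent.
Not all that is in view belongs to the job. Leave any brown or pink look-alike of the bottle_1 alone.

How it is judged:
By the outcome, as a careful person would: the job done as asked, in the order asked, and still so for the second after the job is handed in, with the robot touching nothing.
Of bottle_1, bottle_2, bottle_3 only 2 to 3 are there at a start; the rules pass over those that are not, and their reading is None.
Of pellet_1, pellet_2, pellet_3, pellet_4, pellet_5, pellet_6, pellet_7 only 4 to 7 are there at a start; the rules pass over those that are not, and their reading is None.
At some moment in a run one of scoop may be knocked a few centimetres aside while the robot is not near it.
It also fails if it takes over 210 s, if anything falls off the work surface, if the arm or the gripper's body presses on something with over 40 N, if the wrist force passes 120 N, or if a joint passes its speed limit or range.

## Working session

There is one attempt and no reset: what is moved stays moved. The work goes in short steps, Python scripts to look and compute and a shell command to move; the robot and the scene stay as the last step left them, time stands still between calls to the robot, and variables do not carry over. Pictures are saved under pics/ and viewed, at most 14 in all, crops included, and the job is handed in when it is done.

```bash
ls; mkdir -p pics; cat > h.py <<'E'
import numpy as np, cv2
from bench import env
from scipy.spatial.transform import Rotation as Rn
def cam(n):
    m=env.camera_model(n); im,d=env.read_camera(n)
    return im,d,{k:np.array(m[k],float) for k in('mtx','R','t')}
def ray(m,uv):
    d=m['R'].T@(np.linalg.inv(m['mtx'])@np.array([uv[0],uv[1],1.])); return -m['R'].T@m['t'],d
def plane(m,uv,z):
    o,d=ray(m,uv); return o+d*(z-o[2])/d[2]
def pts(m,d):
    v,u=np.mgrid[:480,:640]; K=m['mtx']
    c=np.stack([(u-K[0,2])/K[0,0]*d,(v-K[1,2])/K[1,1]*d,d],-1)
    return (c-m['t'])@m['R']
E
python3 - <<'E'
from h import *
s=env.read_state(); print(env.tips_ahead,s['time'],s['eef_pos'],s['tool_rot'],s['width'],Rn.from_quat(s['tool_rot']).as_matrix().round(3))
for n in('scene','side','wrist'):
    im,d,m=cam(n); cv2.imwrite(f'pics/a_{n}.png',im); np.savez(f'a_{n}.npz',im=im,d=d,**m); print(n,(-m['R'].T@m['t']).round(),m['R'][2].round(2))
E
```

```text
pics
11.0 0.0 [6.24441091e+02 3.20190791e-02 2.32894692e+02] [ 7.07113310e-01  7.07099826e-01 -5.39064644e-04 -5.58724259e-04] 87.8753952695241 [[ 0.     1.    -0.002]
 [ 1.    -0.     0.   ]
 [ 0.    -0.002 -1.   ]]
scene [1097.  355. 1148.] [-0.51 -0.23 -0.83]
side [  50. -561.  571.] [ 0.42  0.67 -0.6 ]
wrist [625.  72. 384.] [-0.   -0.26 -0.96]
```

View pics/a_scene.png

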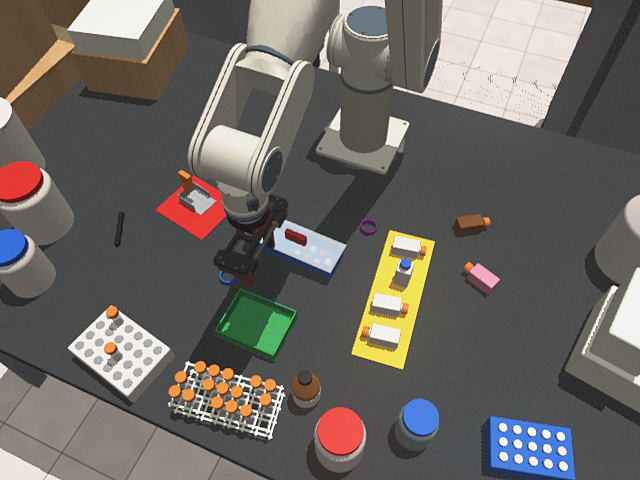

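View pics/a_side.png

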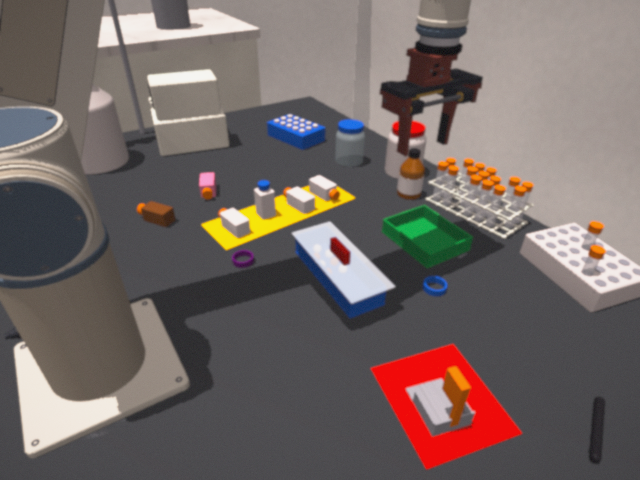

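```bash
cat > meas.py <<'E'
from h import *
import sys
def analyse(im,d,m,names=None):
    P=pts(m,d); hsv=cv2.cvtColor(im,cv2.COLOR_BGR2HSV); H,S,V=[hsv[...,i].astype(int) for i in range(3)]
    X,Y,Z=P[...,0],P[...,1],P[...,2]
    roi=(d>0)&(X>250)&(X<1000)&(abs(Y)<450)&(Z>-10)
    M={'yellow':(H>22)&(H<35)&(S>150)&(Z<12),'red_pad':((H<5)|(H>175))&(S>180)&(Z<12),'bar':((H<8)|(H>172))&(S>150)&(Z>60)&(Z<95),
       'green':(H>45)&(H<80)&(S>120)&(Z<45),'blue':(H>100)&(H<125)&(S>120)&(Z<60),'orange':(H>7)&(H<20)&(S>170),'white':(S<60)&(V>150)&(Z<110)&(Z>8),'lidtop':(S<100)&(V>150)&(Z>42)&(Z<56)}
    for k,mk in M.items():
        if names and k not in names: continue
        mk=(mk&roi).astype(np.uint8)
        n,l,st,c=cv2.connectedComponentsWithStats(mk)
        for i in range(1,n):
            if st[i,4]<40: continue
            q=P[l==i]; r=cv2.minAreaRect(q[:,:2].astype(np.float32))
            print(k,st[i,4],'px',c[i].round(),'rect c',np.round(r[0],1),'sz',np.round(r[1],1),'a',round(r[2],1),'z',np.percentile(q[:,2],[5,50,95]).round(1), 'xy med',np.median(q[:,:2],0).round(1))
if __name__=='__main__':
    for n in('scene','side'):
        f=np.load(f'a_{n}.npz'); print('==',n); analyse(f['im'],f['d'],f)
E
python3 meas.py
```

```text
== scene
yellow 3669 px [394. 304.] rect c [459.1 258.6] sz [362.1 119.6] a 5.6 z [-0.1  3.7  7.4] xy med [469.3 277.2]
red_pad 1707 px [194. 212.] rect c [ 415.6 -320.4] sz [174.8 151.4] a 78.7 z [-0.4  3.6  7.4] xy med [ 446.1 -310.5]
bar 148 px [295. 236.] rect c [443.5 -11.4] sz [53.9 14.3] a 81.7 z [61.2 76.7 81.9] xy med [444.8 -10.8]
green 3174 px [256. 323.] rect c [667.4 -14.7] sz [165.4 121.7] a 89.6 z [ 1.3  5.7 35.5] xy med [663.5 -13. ]
blue 341 px [301. 262.] rect c [471.5  12. ] sz [ 65.4 202.7] a 15.7 z [-0.1 10.6 21.9] xy med [473.9  13.3]
blue 97 px [227. 279.] rect c [ 584.4 -137.4] sz [28.8 48.9] a 2.0 z [-0.2 11.  16.5] xy med [ 589.6 -130.3]
orange 175 px [185. 180.] rect c [ 372.8 -387.1] sz [128.   21.4] a 58.9 z [ 28.2  81.4 100.6] xy med [ 397.1 -352.9]
orange 47 px [423. 250.] rect c [328.7 283.8] sz [19.4 12.4] a 13.0 z [23.1 32.7 36.1] xy med [332.  284.2]
orange 50 px [468. 267.] rect c [330.2 398.7] sz [13.4 21.2] a 66.6 z [17.  28.3 32.5] xy med [333.5 398.4]
orange 57 px [405. 308.] rect c [500.1 293.5] sz [22.  12.7] a 11.9 z [22.9 31.5 37.1] xy med 
[... 6734 characters left out ...]
1.5] xy med [328.9 235.8]
white 3389 px [343. 263.] rect c [438.9 -10.8] sz [237.4  91.2] a 86.6 z [48.5 50.  51.6] xy med [431.7 -39.5]
white 3824 px [587. 258.] rect c [ 848.8 -249.7] sz [191.2 133.3] a 78.5 z [48.4 51.2 72.7] xy med [ 835.1 -259. ]
white 99 px [431. 412.] rect c [ 376.5 -332.5] sz [60.8 23.5] a 81.2 z [26.  28.9 33. ] xy med [ 368.8 -343. ]
lidtop 741 px [482. 200.] rect c [849.8  19.7] sz [103.3 220.5] a 7.9 z [48.6 52.1 54.5] xy med [822.2 -17.2]
lidtop 3363 px [343. 263.] rect c [438.9 -10.8] sz [237.4  91.2] a 86.6 z [48.5 50.  51.6] xy med [431.5 -40. ]
lidtop 3538 px [586. 258.] rect c [ 848.8 -249.7] sz [191.2 133.3] a 78.5 z [48.3 51.1 52.9] xy med [ 835.4 -258.3]
```

View pics/a_wrist.png

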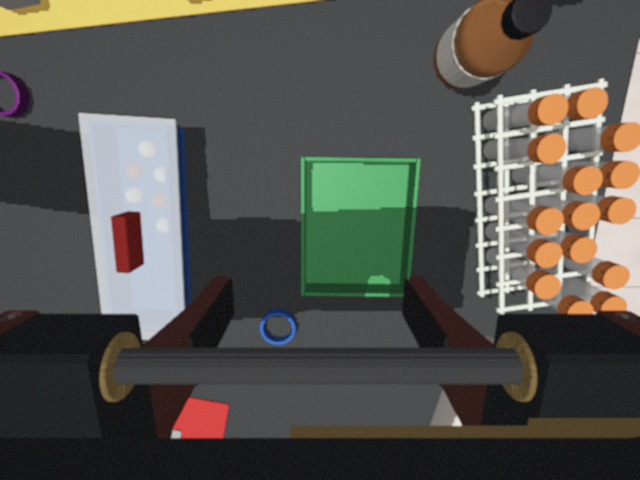

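The pictures show three lying bottles (two with caps toward +y, one toward -y), one standing bottle, the lidded tub, the dish, and the scoop on its pad. First I'll stand up the far lying bottle, at about (582, 273), gripping it by its cap.

```bash
python3 -m crank '[[0.6,[40,-10,20],0],[0.6,[80,-20,40],-0.5],[0.6,[120,-30,60],-1],[0.6,[160,-35,80],-1.5],[0.6,[200,-35,100],-1.9],[0.6,[227,-35,120],-1.9],[0.6,[227,-35,120],-1.9],[0.6,[227,-35,120],-1.9]]' 4
python3 -m crank '[[0.6,[0,0,30],0],[0.6,[0,0,60],0],[0.6,[0,0,80],0],[0.6,[0,0,90],0],[0.6,[0,0,90],0],[0.6,[0,0,90],0]]' 4
python3 - <<'E'
from h import *
im,d,m=cam('wrist'); cv2.imwrite('pics/b.png',im)
s=env.read_state(); print(s['eef_pos'],s['tool_rot'])
E
```

```text
time: 0.82
eef_pos: [588.2, 229.0, 111.3]
tool_rot: [0.645, 0.764, -0.002, -0.001]
wrist_force: [-0.1, -0.2, 0.8]
width: 52.8
grasp_force: 0.0
time: 1.32
eef_pos: [590.6, 226.2, 24.4]
tool_rot: [0.647, 0.763, 0.0, 0.0]
wrist_force: [0.8, -0.2, 0.8]
width: 52.5
grasp_force: 0.0
[591.16266427 226.62127639  25.10915866] [6.46454400e-01 7.62952056e-01 7.95112026e-04 4.85861697e-04]
```

View pics/b.png

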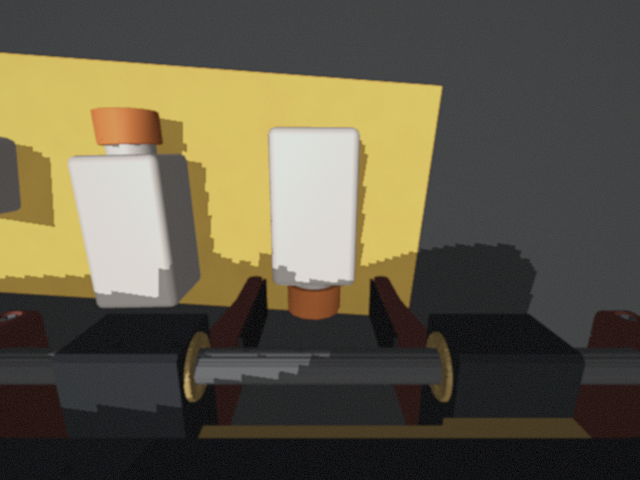

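The cap sits between the fingers at about (314, 300), with the body above it at about (315, 205). Next I close at low force and lift.

```bash
python3 -m crank '[[0,[0,0,0],0],[0,[0,0,0],0],[0,[0,0,0],0],[0,[0,0,0],0],[0,[0,0,0],0],[0,[0,0,0],0],[0,[0,0,0],0],[0,[0,0,0],0]]' 4
python3 -m crank '[[0,[3,0,-8],0],[0,[6,0,-16],0],[0,[10,0,-24],0],[0,[15,0,-32],0],[0,[20,0,-40],0],[0,[25,0,-47],0],[0,[30,0,-54],0],[0,[36,0,-62],0],[0,[42,0,-70],0],[0,[45,0,-80],0],[0,[45,0,-80],0],[0,[45,0,-80],0]]' 4
python3 - <<'E'
from h import *
im,d,m=cam('side'); cv2.imwrite('pics/c.png',cv2.resize(im[120:260,180:420],None,fx=2.5,fy=2.5))
E
```

```text
time: 2.03
eef_pos: [590.2, 227.0, 24.0]
tool_rot: [0.646, 0.763, 0.0, 0.0]
wrist_force: [0.4, -2.1, 4.6]
width: 25.7
grasp_force: 4.0
time: 3.03
eef_pos: [582.9, 271.8, 104.5]
tool_rot: [0.646, 0.763, 0.001, 0.0]
wrist_force: [-0.4, 0.0, -1.5]
width: 25.6
grasp_force: 4.0
```

View pics/c.png

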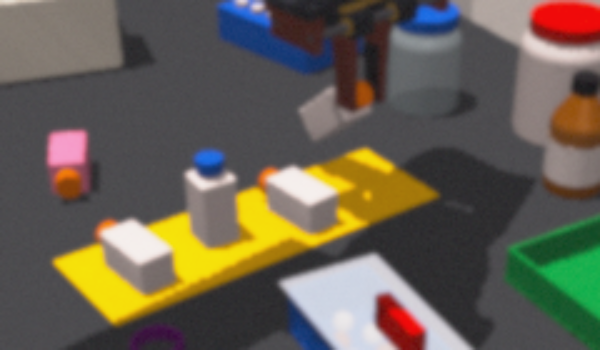

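The cap is held but the bottle hangs tilted, with its base toward +y at about (320, 112) in the crop. I'll lower the grip force and jerk up and toward the base so it swings down.

```bash
python3 -m crank '[[0,[0,0,0],0],[0,[0,0,0],0],[0,[30,0,-30],0],[0,[30,0,-30],0],[0,[25,0,-25],0],[0,[20,0,-20],0],[0,[15,0,-15],0],[0,[45,0,-45],0],[0,[45,0,-45],0],[0,[40,0,-40],0],[0,[35,0,-35],0],[0,[30,0,-30],0]]' 3
python3 -m crank '[[0,[-7,0,7],0],[0,[-14,0,14],0],[0,[-21,0,21],0],[0,[-30,0,30],0],[0,[-30,0,30],0]]' 3
python3 - <<'E'
from h import *
im,d,m=cam('side'); cv2.imwrite('pics/d.png',cv2.resize(im[120:260,180:420],None,fx=2.5,fy=2.5))
E
```

```text
time: 4.08
eef_pos: [576.7, 298.9, 131.4]
tool_rot: [0.646, 0.763, -0.001, -0.0]
wrist_force: [-0.3, -0.1, -1.3]
width: 25.8
grasp_force: 3.0
time: 4.5
eef_pos: [581.6, 268.9, 101.2]
tool_rot: [0.647, 0.763, -0.002, -0.001]
wrist_force: [-0.9, -0.0, -0.9]
width: 25.7
grasp_force: 3.0
```

View pics/d.png

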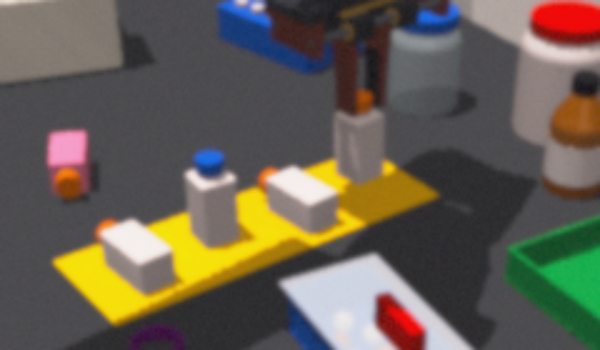

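The bottle now hangs upright. I'll lower it onto its slot, with pressure straightening any small tilt.

```bash
python3 -m crank '[[0,[1,3,4],0.4],[0,[1,3,8],0.8],[0,[1,3,12],0.8],[0,[1,3,15],0.8],[0,[1,3,17],0.8],[0,[1,3,18],0.8],[0,[1,3,18],0.8]]' 3
python3 - <<'E'
from h import *
im,d,m=cam('side'); cv2.imwrite('pics/e.png',cv2.resize(im[120:260,180:420],None,fx=2.5,fy=2.5))
s=env.read_state(); print(s['eef_pos'],s['wrist_force'])
from meas import analyse
analyse(im,d,m,['white','orange'])
E
```

```text
time: 5.13
eef_pos: [585.5, 273.0, 85.9]
tool_rot: [0.672, 0.74, 0.0, 0.0]
wrist_force: [0.0, 0.2, -0.0]
width: 26.0
grasp_force: 3.0
[585.4936658  273.00458304  85.93998656] [-0.10066479  0.22713124  0.99953406]
orange 338 px [412. 168.] rect c [758.3 152.8] sz [29.5 52.9] a 44.6 z [ 66.7  82.6 100.6] xy med [755.8 150.5]
orange 191 px [449. 166.] rect c [821.8  90.3] sz [52.7 48.5] a 10.5 z [ 92.8 101.8 103.7] xy med [808.5  98.1]
orange 629 px [484. 176.] rect c [847.9  19.7] sz [149.7  62.6] a 54.0 z [ 93.  101.8 103.9] xy med [843.2  14.8]
orange 59 px [325. 164.] rect c [586.4 268.5] sz [35.5 15.5] a 52.9 z [80.1 87.5 92.3] xy med [586.5 267.6]
orange 229 px [520. 186.] rect c [875.5 -53.2] sz [57.2 49.5] a 11.4 z [ 93.2 101.7 103.8] xy med [880.4 -64.6]
orange 94 px [207. 193.] rect c [328.2 401.7] sz [22.2 22.4] a 65.7 z [10.1 23.6 31.7] xy med [326.5 396.1]
orange 122 px [595. 227.] rect c [ 865.3 -238.5] sz [21.9 24.3] a 78.5 z [ 95.6 103.8 105.7] xy med [ 860.6 -239.8]
orange 144 px [596. 251.] rect c [ 794.8 -284.9] sz [22.7 20.5] a 27.8 z [ 95.4 104.2 106. ] xy med [ 790
[... 306 characters left out ...]
8.9 z [25.7 52.7 77.3] xy med [830.1 -15.8]
white 253 px [300. 195.] rect c [505.2 249.7] sz [38.1 67.1] a 9.2 z [34.5 39.6 41.3] xy med [500.2 245.8]
white 94 px [262. 192.] rect c [415.7 259.3] sz [34.6 37.3] a 3.2 z [65.3 69.2 71.6] xy med [406.8 251.4]
white 306 px [233. 217.] rect c [331.1 243.7] sz [34.9 74.8] a 9.1 z [34.3 39.7 41.3] xy med [329.6 236.8]
white 3365 px [343. 263.] rect c [438.7 -11.7] sz [236.1  91.6] a 86.8 z [48.4 50.  51.6] xy med [431.6 -40.2]
white 3785 px [587. 257.] rect c [ 849.1 -249.7] sz [189.7 132.2] a 78.8 z [48.6 51.2 72.6] xy med [ 835.6 -259. ]
white 95 px [431. 412.] rect c [ 378.1 -328.9] sz [67.  25.6] a 79.3 z [26.3 29.2 33.1] xy med [ 369.5 -343. ]
```

```bash
python3 -m crank '[[0,[-2,0,2],0],[0,[-3,0,4],0],[0,[-3,0,4],0]]' 3
python3 -m crank '[[0.25,[0,0,0],0],[0.4,[0,0,0],0],[0.45,[0,0,0],0],[0.45,[0,0,0],0],[0.5,[0,0,0],0],[0.5,[0,0,-10],0],[0.5,[0,0,-25],0],[0.5,[0,0,-50],0],[0.5,[0,0,-90],0],[0.6,[0,0,-90],0]]' 3
python3 - <<'E'
from h import *
im,d,m=cam('side'); cv2.imwrite('pics/e.png',cv2.resize(im[120:260,180:420],None,fx=2.5,fy=2.5))
s=env.read_state(); print(s['eef_pos'],s['wrist_force'])
from meas import analyse
analyse(im[:,180:420]*0+im[:,180:420] if 0 else im,np.where((np.arange(640)>180)&(np.arange(640)<400),d,0).astype(np.float32),m,['white','orange'])
E
```

```text
time: 5.43
eef_pos: [585.7, 269.8, 81.7]
tool_rot: [0.672, 0.74, 0.0, -0.0]
wrist_force: [-0.4, 0.3, 3.4]
width: 25.7
grasp_force: 3.0
time: 6.27
eef_pos: [589.4, 271.6, 179.4]
tool_rot: [0.672, 0.74, 0.005, 0.002]
wrist_force: [1.4, 0.9, 1.2]
width: 47.8
grasp_force: 0.0
[588.37766251 271.12779901 176.8060414 ] [-0.14876772 -0.2286267  -0.76929221]
orange 65 px [324. 165.] rect c [582.9 270.2] sz [24.7 19.3] a 58.0 z [79.  86.8 89.4] xy med [581.5 267.1]
orange 93 px [207. 193.] rect c [328.6 399.9] sz [21.4 22.6] a 51.7 z [ 9.9 23.6 31.2] xy med [326.7 395.7]
white 82 px [394. 140.] rect c [796.3 274.8] sz [58.1 12.6] a 81.2 z [ 95.7 102.9 108.7] xy med [795.1 269.2]
white 252 px [300. 195.] rect c [503.8 248.8] sz [36.2 66.4] a 10.7 z [34.6 39.6 41.2] xy med [500.6 246. ]
white 94 px [263. 192.] rect c [415.9 259. ] sz [34.3 34.8] a 87.1 z [65.6 69.3 71.4] xy med [406.6 251.3]
white 303 px [233. 217.] rect c [330.9 241.4] sz [37.2 71.4] a 8.6 z [35.4 39.8 41.3] xy med [329.3 236.9]
white 3371 px [343. 263.] rect c [438.5 -11.5] sz [236.9  91.6] a 86.7 z [48.4 50.  51.6] xy med [432.  -39.8]
```

View pics/e.png

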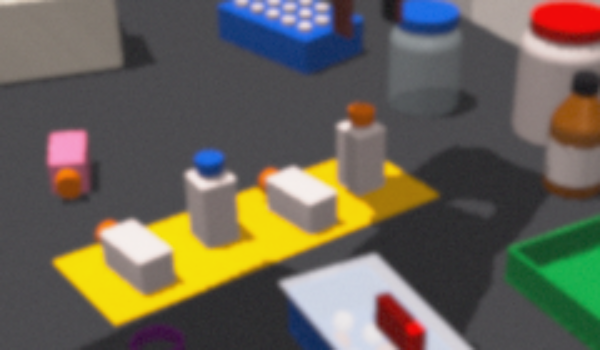

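Three things confirmed: bottle_3 stands at about (583, 270), its cap at about (361, 114) in the crop, and the blue-capped bottle is untouched. Next is the bottle at x of about 504.

```bash
python3 -m crank '[[0.6,[15,-30,10],-0.4],[0.6,[30,-60,20],-0.9],[0.6,[33,-86,40],-0.9],[0.6,[33,-86,60],-0.9],[0.6,[33,-86,60],-0.9],[0.6,[33,-86,60],-0.9],[0.6,[33,-86,60],-0.9]]' 4
```

```text
time: 6.9
eef_pos: [498.0, 294.8, 112.4]
tool_rot: [0.643, 0.766, 0.001, 0.0]
wrist_force: [-0.1, -0.5, 0.2]
width: 52.7
grasp_force: 0.0
```

```bash
python3 -m crank '[[0.6,[0,0,30],0],[0.6,[0,0,60],0],[0.6,[0,0,80],0],[0.6,[0,0,87],0],[0.6,[0,0,87],0],[0.3,[0,0,87],0],[0,[0,0,87],0],[0,[0,0,87],0],[0,[0,0,87],0],[0,[0,0,87],0],[0,[0,0,87],0]]' 4
python3 -m crank '[[0,[-3,0,-8],0],[0,[-6,0,-16],0],[0,[-10,0,-24],0],[0,[-15,0,-32],0],[0,[-20,0,-40],0],[0,[-25,0,-50],0],[0,[-30,0,-60],0],[0,[-33,0,-72],0],[0,[-33,0,-84],0],[0,[-33,0,-84],0]]' 4
python3 -m crank '[[0,[-30,0,-30],0],[0,[-30,0,-30],0],[0,[-25,0,-25],0],[0,[-20,0,-20],0],[0,[-15,0,-15],0],[0,[-45,0,-45],0],[0,[-45,0,-45],0],[0,[-40,0,-40],0],[0,[-35,0,-35],0],[0,[-30,0,-30],0]]' 3
python3 -m crank '[[0,[7,0,7],0],[0,[14,0,14],0],[0,[21,0,21],0],[0,[30,0,30],0],[0,[30,0,30],0],[0,[30,0,30],0]]' 3
python3 - <<'E'
from h import *
im,d,m=cam('side'); cv2.imwrite('pics/f.png',cv2.resize(im[120:260,180:420],None,fx=2.5,fy=2.5))
E
```

```text
time: 7.82
eef_pos: [497.5, 295.0, 25.6]
tool_rot: [0.643, 0.766, 0.001, 0.0]
wrist_force: [0.2, 1.0, 5.3]
width: 25.7
grasp_force: 4.0
time: 8.65
eef_pos: [504.2, 262.5, 111.6]
tool_rot: [0.643, 0.766, 0.002, 0.001]
wrist_force: [-0.2, 0.2, -1.1]
width: 26.0
grasp_force: 4.0
time: 9.48
eef_pos: [506.8, 233.5, 136.9]
tool_rot: [0.643, 0.766, -0.001, -0.001]
wrist_force: [-0.3, -0.3, -1.5]
width: 25.9
grasp_force: 3.0
time: 9.98
eef_pos: [502.0, 262.5, 107.8]
tool_rot: [0.642, 0.766, -0.001, -0.0]
wrist_force: [0.2, 0.5, -0.9]
width: 26.3
grasp_force: 3.0
```

View pics/f.png

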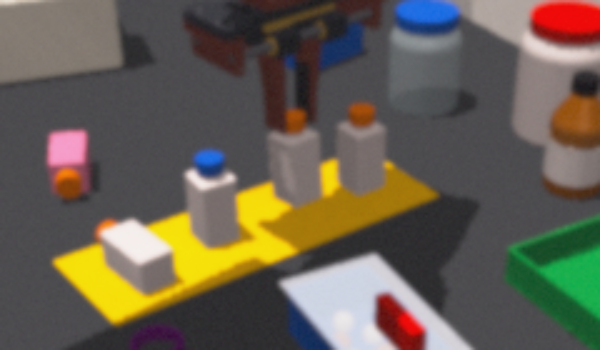

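The second bottle hangs upright in the fingers (cap at about (295, 121) in the crop), right above its slot, so I'll lower and release it.

```bash
python3 -m crank '[[0,[0,0,6],0.4],[0,[0,-1,12],0.9],[0,[0,-1,18],0.9],[0,[0,-1,21],0.9],[0,[0,-1,24],0.9],[0,[0,-1,26],0.9],[0,[0,-1,27],0.9],[0,[0,-1,27],0.9]]' 3
python3 -m crank '[[0.25,[0,0,0],0],[0.4,[0,0,0],0],[0.45,[0,0,0],0],[0.45,[0,0,0],0],[0.5,[0,0,0],0],[0.5,[0,0,-10],0],[0.5,[0,0,-25],0],[0.5,[0,0,-50],0],[0.5,[0,0,-60],0],[0.6,[0,0,-60],0],[0.6,[0,0,-60],0]]' 3
```

```text
time: 10.7
eef_pos: [501.9, 261.9, 81.8]
tool_rot: [0.672, 0.74, 0.0, 0.0]
wrist_force: [1.0, -0.9, 1.9]
width: 26.1
grasp_force: 3.0
time: 11.62
eef_pos: [501.9, 262.0, 142.3]
tool_rot: [0.672, 0.74, 0.001, 0.0]
wrist_force: [0.3, -0.6, 0.2]
width: 51.5
grasp_force: 0.0
```

```bash
python3 -m crank '[[0.6,[10,-30,0],0],[0.6,[20,-65,0],-0.3],[0.6,[30,-100,5],-0.7],[0.6,[42,-135,10],-0.7],[0.6,[42,-160,20],-0.7],[0.6,[42,-172,30],-0.7],[0.6,[42,-172,30],-0.7],[0.6,[42,-172,30],-0.7],[0.6,[42,-172,30],-0.7]]' 4
```

```text
time: 12.37
eef_pos: [327.4, 287.6, 111.7]
tool_rot: [0.65, 0.76, 0.0, 0.0]
wrist_force: [0.3, -0.4, -0.1]
width: 52.9
grasp_force: 0.0
```

```bash
python3 -m crank '[[0.6,[0,0,30],0],[0.6,[0,0,60],0],[0.6,[0,0,80],0],[0.6,[0,0,86],0],[0.6,[0,0,86],0],[0.3,[0,0,86],0],[0,[0,0,86],0],[0,[0,0,86],0],[0,[0,0,86],0],[0,[0,0,86],0],[0,[0,0,86],0]]' 4
python3 -m crank '[[0,[-3,0,-8],0],[0,[-6,0,-16],0],[0,[-10,0,-24],0],[0,[-15,0,-32],0],[0,[-20,0,-40],0],[0,[-25,0,-50],0],[0,[-30,0,-60],0],[0,[-36,0,-72],0],[0,[-41,0,-84],0],[0,[-41,0,-84],0]]' 4
python3 -m crank '[[0,[-30,0,-30],0],[0,[-30,0,-30],0],[0,[-25,0,-25],0],[0,[-20,0,-20],0],[0,[-15,0,-15],0],[0,[-45,0,-45],0],[0,[-45,0,-45],0],[0,[-40,0,-40],0],[0,[-35,0,-35],0],[0,[-30,0,-30],0]]' 3
python3 -m crank '[[0,[7,0,7],0],[0,[14,0,14],0],[0,[21,0,21],0],[0,[30,0,30],0],[0,[30,0,30],0],[0,[30,0,30],0]]' 3
python3 - <<'E'
from h import *
im,d,m=cam('side'); cv2.imwrite('pics/g.png',cv2.resize(im[120:260,180:420],None,fx=2.5,fy=2.5))
E
```

```text
time: 13.28
eef_pos: [326.8, 287.7, 26.4]
tool_rot: [0.649, 0.76, 0.001, 0.0]
wrist_force: [-1.0, 1.4, 4.4]
width: 26.0
grasp_force: 4.0
time: 14.12
eef_pos: [333.7, 246.4, 111.8]
tool_rot: [0.65, 0.76, 0.002, 0.0]
wrist_force: [0.5, 0.4, -0.1]
width: 26.0
grasp_force: 4.0
time: 14.95
eef_pos: [337.0, 218.1, 138.4]
tool_rot: [0.649, 0.76, -0.0, -0.0]
wrist_force: [-0.4, 0.4, -0.4]
width: 25.8
grasp_force: 3.0
time: 15.45
eef_pos: [332.2, 247.0, 108.9]
tool_rot: [0.649, 0.761, -0.001, -0.0]
wrist_force: [0.6, 0.4, -1.4]
width: 26.0
grasp_force: 3.0
```

View pics/g.png

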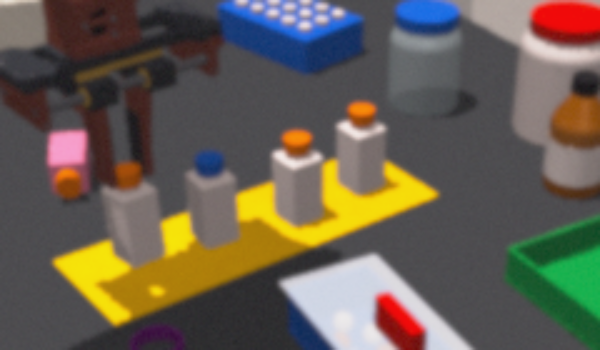

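The third bottle hangs upright at about (135, 220) in the crop and the other three stand. I'll set it down and then re-measure the scene by numbers.

```bash
python3 -m crank '[[0,[0,1,6],0.3],[0,[0,1,12],0.7],[0,[0,1,18],0.7],[0,[0,1,21],0.7],[0,[0,1,24],0.7],[0,[0,1,26],0.7],[0,[0,1,27],0.7],[0,[0,1,27],0.7]]' 3
python3 -m crank '[[0.25,[0,0,0],0],[0.4,[0,0,0],0],[0.45,[0,0,0],0],[0.45,[0,0,0],0],[0.5,[0,0,0],0],[0.5,[0,0,-10],0],[0.5,[0,0,-25],0],[0.5,[0,0,-50],0],[0.5,[0,0,-90],0],[0.6,[0,0,-120],0],[0.6,[0,0,-120],0]]' 3
cat > m2.py <<'E'
from h import *
from meas import analyse
import sys
s=env.read_state(); print(s['time'],s['eef_pos'].round(1) if hasattr(s['eef_pos'],'round') else s['eef_pos'],s['tool_rot'])
for n in sys.argv[1].split(','):
    im,d,m=cam(n); print('==',n); d=np.where(pts(m,d)[...,0]<720,d,0).astype(np.float32); analyse(im,d,m,sys.argv[2].split(','))
E
python3 m2.py scene,side white,orange,bar,lidtop
```

```text
time: 16.17
eef_pos: [333.9, 246.8, 82.7]
tool_rot: [0.672, 0.74, 0.0, 0.0]
wrist_force: [-0.4, -0.2, 0.8]
width: 25.5
grasp_force: 3.0
time: 17.08
eef_pos: [336.4, 248.7, 207.6]
tool_rot: [0.672, 0.74, 0.005, 0.001]
wrist_force: [0.6, 0.8, 0.3]
width: 51.6
grasp_force: 0.0
17.0833 [336.4 248.7 207.6] [0.67232667 0.74023991 0.00454846 0.00101908]
== scene
bar 133 px [295. 235.] rect c [441.2 -10.7] sz [55.1 14.7] a 86.8 z [62.1 78.2 82.3] xy med [444.3 -11.6]
orange 180 px [185. 180.] rect c [ 373.6 -386.1] sz [123.3  20.8] a 59.2 z [ 28.5  80.8 102. ] xy med [ 397.3 -351.6]
orange 84 px [407. 234.] rect c [337.8 237.3] sz [22.2 22.1] a 89.6 z [77.4 86.9 90.2] xy med [340.6 237.8]
orange 53 px [467. 267.] rect c [330.  398.8] sz [12.6 22.7] a 71.0 z [18.1 28.3 32.9] xy med [333.9 397.8]
orange 107 px [390. 291.] rect c [481.6 248.7] sz [71.2 21.8] a 9.7 z [77.9 86.7 90.5] xy med [506.  253.2]
orange 114 px [385. 326.] rect c [568.1 263.9] sz [66.1 21.7] a 20.5 z [78.5 86.7 91. ] xy med [588.8 272.1]
white 2604 px [297. 242.] rect c [439.7 -12.1] sz [234.3  93.1] a 86.3 z [45.8 49.6 5
[... 970 characters left out ...]
79.  87.5 88.9] xy med [333.2 231.6]
orange 901 px [456. 391.] rect c [ 428.8 -329.5] sz [120.1  36.5] a 32.4 z [ 31.   84.3 100.7] xy med [ 387.  -357.7]
white 82 px [323. 172.] rect c [583.3 271.3] sz [34.  37.3] a 9.9 z [64.6 69.2 71.1] xy med [575.7 263.2]
white 95 px [298. 184.] rect c [502.1 251.7] sz [36.6 36.4] a 86.6 z [65.3 69.2 71.4] xy med [493.5 244. ]
white 3363 px [343. 263.] rect c [438.9 -11.8] sz [236.9  91.2] a 86.7 z [48.5 50.  51.5] xy med [431.6 -40.1]
white 95 px [431. 412.] rect c [ 368.7 -333.9] sz [23.3 62.1] a 8.0 z [26.1 28.6 33.1] xy med [ 369.4 -345. ]
lidtop 3368 px [343. 263.] rect c [438.9 -11.8] sz [236.9  91.2] a 86.7 z [48.5 50.  51.5] xy med [431.6 -40. ]
```

All four stand (body tops flat at z of about 69), but two sit about 10 mm off the mat's middle line. I'll nudge those two by their caps, starting with the nearest.

```bash
python3 -m crank '[[0.5,[-5,0,30],0],[0.5,[-10,1,65],0],[0.5,[-10,1,95],0],[0.5,[-10,1,112],0],[0.5,[-10,1,118],0],[0.5,[-10,1,118],0],[0.2,[-10,1,118],0],[0,[-10,1,118],0],[0,[-10,1,118],0],[0,[-10,1,118],0],[0,[-10,1,118],0]]' 6
python3 -m crank '[[0,[0,0,-3],0],[0,[0,0,-5],0],[0,[4,0,-5],0],[0,[8,0,-5],0],[0,[10,0,-5],0],[0,[10,0,-5],0],[0,[10,0,-3],0],[0,[10,0,0],0],[0,[10,0,1],0],[0,[10,0,1],0]]' 6
python3 -m crank '[[0.25,[0,0,0],0],[0.4,[0,0,0],0],[0.5,[0,0,0],0],[0.5,[0,0,0],0],[0.5,[0,0,-10],0],[0.5,[0,0,-30],0],[0.5,[0,0,-60],0],[0.5,[0,0,-60],0],[0.5,[0,0,-60],0]]' 3
python3 m2.py scene,side white,orange | grep -E "==|z \[6|z \[7"
```

```text
time: 18.1
eef_pos: [336.2, 237.3, 85.5]
tool_rot: [0.672, 0.74, 0.001, 0.0]
wrist_force: [-0.4, 0.5, 3.4]
width: 25.9
grasp_force: 6.0
time: 18.93
eef_pos: [334.4, 246.7, 83.4]
tool_rot: [0.672, 0.74, -0.0, -0.0]
wrist_force: [-1.5, 0.4, 2.9]
width: 26.1
grasp_force: 6.0
time: 19.68
eef_pos: [335.7, 247.5, 144.8]
tool_rot: [0.672, 0.74, 0.002, 0.0]
wrist_force: [0.2, 0.1, -0.1]
width: 43.9
grasp_force: 0.0
== scene
orange 67 px [411. 235.] rect c [339.3 247.5] sz [16.4 21.9] a 20.5 z [76.8 85.8 89.4] xy med [340.5 247.6]
orange 107 px [390. 292.] rect c [480.7 247.8] sz [73.8 21.6] a 11.2 z [78.7 87.2 90.6] xy med [506.3 253.1]
orange 113 px [385. 326.] rect c [566.1 263.8] sz [69.8 21.4] a 18.9 z [77.9 87.  90.4] xy med [589.5 272.2]
white 96 px [390. 297.] rect c [503.8 253.3] sz [35.4 35.5] a 7.1 z [64.9 68.8 72.5] xy med [511.8 262.2]
white 102 px [385. 331.] rect c [586.6 272.7] sz [36.6 34.4] a 6.1 z [65.6 69.1 72.4] xy med [595.1 280.7]
== side
orange 93 px [231. 197.] rect c [333.8 246.8] sz [24.7 21.9] a 63.9 z [78.3 87.2 89.4] xy med [331.5 241. ]
white 86 px [323. 172.] rect c [578.8 264.7] sz [27.9 44. ] a 53.5 z [65.4 69.5 71.4] xy med [575.7 263.7]
white 98 px [298. 184.] rect c [500.2 253.6] sz [37. 37.] a 10.1 z [64.6 69.1 71.4] xy med [493.8 244.1]
```

```bash
python3 -m crank '[[0.5,[0,35,0],0],[0.5,[0,70,0],0],[0.5,[-5,105,0],0],[0.5,[-11,140,0],0],[0.5,[-11,160,0],0],[0.5,[-11,168,0],0],[0.5,[-11,168,0],0],[0.5,[-11,168,20],0],[0.5,[-11,168,20],0]]' 6
python3 -m crank '[[0.5,[0,0,20],0],[0.5,[0,0,32],0],[0.5,[0,0,39],0],[0.5,[0,0,39],0],[0.2,[0,0,39],0],[0,[0,0,39],0],[0,[0,0,39],0],[0,[0,0,39],0],[0,[0,0,39],0]]' 6
python3 -m crank '[[0,[0,0,-3],0],[0,[0,0,-5],0],[0,[4,0,-5],0],[0,[8,0,-5],0],[0,[10,0,-5],0],[0,[10,0,-5],0],[0,[10,0,-3],0],[0,[10,0,0],0],[0,[10,0,1],0],[0,[10,0,1],0]]' 6
python3 -m crank '[[0.25,[0,0,0],0],[0.4,[0,0,0],0],[0.5,[0,0,0],0],[0.5,[0,0,0],0],[0.5,[0,0,-10],0],[0.5,[0,0,-30],0],[0.5,[0,0,-60],0],[0.5,[0,0,-70],0],[0.5,[0,0,-70],0]]' 3
python3 m2.py scene,side white,orange | grep -E "==|z \[6|z \[7"
```

```text
time: 20.53
eef_pos: [499.5, 250.9, 120.5]
tool_rot: [0.672, 0.74, -0.003, -0.001]
wrist_force: [-1.4, -0.2, -0.4]
width: 43.9
grasp_force: 0.0
time: 21.28
eef_pos: [503.4, 252.3, 85.4]
tool_rot: [0.672, 0.74, 0.001, 0.0]
wrist_force: [-0.5, 1.2, 3.9]
width: 25.7
grasp_force: 6.0
time: 22.12
eef_pos: [502.0, 262.0, 83.7]
tool_rot: [0.672, 0.74, -0.0, -0.0]
wrist_force: [-1.7, -0.3, 3.1]
width: 25.7
grasp_force: 6.0
time: 22.87
eef_pos: [504.0, 262.9, 156.8]
tool_rot: [0.672, 0.74, 0.003, 0.001]
wrist_force: [0.1, -0.1, 0.2]
width: 43.9
grasp_force: 0.0
== scene
orange 52 px [394. 296.] rect c [510.4 264.2] sz [11.6 22.3] a 12.1 z [74.9 85.9 89.6] xy med [511.5 264. ]
orange 113 px [386. 325.] rect c [586.8 272.1] sz [25.  22.3] a 6.7 z [78.7 87.2 90.8] xy med [589.  272.8]
white 51 px [396. 300.] rect c [508.1 265.8] sz [23.  32.1] a 2.8 z [66.1 69.7 72.7] xy med [514.5 275.8]
== side
orange 64 px [324. 165.] rect c [583.6 271.4] sz [24.1 19.3] a 58.1 z [78.4 86.9 89. ] xy med [580.8 267.5]
orange 77 px [296. 175.] rect c [499.9 262.2] sz [28.7 20.9] a 60.1 z [78.7 87.  88.9] xy med [498.7 258.5]
white 94 px [263. 192.] rect c [415.8 260. ] sz [33.8 38.3] a 0.7 z [65.3 69.3 71.5] xy med [407.  251.3]
white 110 px [231. 205.] rect c [333.4 246.4] sz [36.4 34.4] a 4.9 z [65.8 69.4 71.4] xy med [324.4 237.5]
```

The bottle row is done, each within a few mm of its slot. Now the lid, by its red grip bar at about (439.5, -12).

```bash
python3 -m crank '[[0.5,[-35,-10,0],0],[0.5,[-70,-20,0],0.4],[0.5,[-105,-35,0],0.8],[0.5,[-140,-50,0],1.2],[0.5,[-175,-65,0],1.6],[0.5,[-210,-80,10],1.8],[0.5,[-245,-90,20],1.8],[0.5,[-267,-90,30],1.8],[0.5,[-267,-90,30],1.8],[0.5,[-267,-90,30],1.8],[0.5,[-267,-90,30],1.8]]' 25
python3 - <<'E'
from h import *
im,d,m=cam('wrist'); P=pts(m,d); np.savez('lid.npz',im=im,d=d,**m)
hsv=cv2.cvtColor(im,cv2.COLOR_BGR2HSV).astype(int);Z=P[...,2]
mk=((hsv[...,0]<8)|(hsv[...,0]>172))&(hsv[...,1]>130)&(Z>72)&(Z<90)
n,l,st,c=cv2.connectedComponentsWithStats(mk.astype(np.uint8)); i=1+st[1:,4].argmax(); q=P[l==i]
print(st[i],cv2.minAreaRect(q[:,:2].astype(np.float32)),np.percentile(Z[l==i],[5,50,95]))
E
```

```text
time: 23.88
eef_pos: [437.7, -12.0, 123.0]
tool_rot: [0.729, 0.685, -0.0, -0.001]
wrist_force: [0.2, 0.6, -0.4]
width: 43.5
grasp_force: 0.0
[ 310  226   21   87 1667] ((439.0990295410156, -10.63128662109375), (54.4639892578125, 11.983785629272461), 86.8707504272461) [77.87851636 79.10417611 80.14768398]
```

```bash
python3 -m crank '[[0.5,[0,1,20],0],[0.5,[0,1,40],0],[0.5,[0,1,52],0],[0.5,[0,1,59],0],[0.5,[0,1,59],0],[0.2,[0,1,59],0],[0,[0,1,59],0],[0,[0,1,59],0],[0,[0,1,59],0],[0,[0,1,59],0]]' 25
python3 -m crank '[[0,[0,0,-8],0],[0,[0,0,-20],0],[0,[0,0,-35],0],[0,[0,0,-50],0],[0,[0,0,-60],0],[0,[0,0,-60],0],[0,[0,0,-60],0]]' 25
```

```text
time: 24.77
eef_pos: [439.4, -12.5, 65.2]
tool_rot: [0.728, 0.685, 0.0, 0.0]
wrist_force: [-0.9, 0.1, -0.0]
width: 14.3
grasp_force: 0.3
time: 25.35
eef_pos: [439.4, -12.5, 125.2]
tool_rot: [0.728, 0.685, 0.001, 0.001]
wrist_force: [-0.2, 0.2, -1.2]
width: 14.0
grasp_force: 25.0
```

```bash
python3 -m crank '[[0,[0,15,0],0],[0,[-10,45,0],0],[0,[-35,75,0],0],[0,[-65,100,0],0],[0,[-95,125,0],-0.3],[0,[-125,150,0],-0.7],[0,[-155,175,0],-0.7],[0,[-190,200,0],-0.7],[0,[-225,215,0],-0.7],[0,[-250,218,0],-0.7],[0,[-264,218,0],-0.7],[0,[-264,218,0],-0.7]]' 25
python3 -m crank '[[0,[0,0,10],0],[0,[0,0,30],0],[0,[0,0,50],0],[0,[0,0,70],0],[0,[0,0,85],0],[0,[0,0,95],0],[0,[0,0,101],0],[0,[0,0,104],0],[0,[0,0,104],0],[0,[0,0,104],0]]' 25
```

```text
time: 26.35
eef_pos: [639.4, -291.7, 123.0]
tool_rot: [0.708, 0.706, -0.001, -0.001]
wrist_force: [0.4, 0.2, -0.8]
width: 13.4
grasp_force: 25.0
time: 27.18
eef_pos: [641.2, -289.2, 21.4]
tool_rot: [0.707, 0.707, 0.0, 0.001]
wrist_force: [0.9, -0.4, -0.7]
width: 14.0
grasp_force: 25.0
```

```bash
python3 -m crank '[[0,[0,0,1],0],[0,[0,0,2],0],[0.3,[0,0,2],0],[0.4,[0,0,2],0],[0.4,[0,0,2],0],[0.4,[0,0,2],0],[0.4,[0,0,-20],0],[0.4,[0,0,-55],0],[0.4,[0,0,-95],0],[0.4,[0,0,-130],0],[0.4,[0,0,-170],0],[0.4,[0,0,-180],0]]' 25
python3 - <<'E'
from h import *
for n in('scene','side'):
    im,d,m=cam(n); np.savez(f'k_{n}.npz',im=im,d=d,**m)
    P=pts(m,d); X,Y,Z=P[...,0],P[...,1],P[...,2]
    hsv=cv2.cvtColor(im,cv2.COLOR_BGR2HSV).astype(int);H,S,V=[hsv[...,i] for i in range(3)]
    rim=(d>0)&(abs(X-440)<80)&(abs(Y+12)<150)&(Z>41)&(Z<50)&(H>95)&(H<130)&(S>80)
    q=P[rim]; print(n,'rim',rim.sum(),cv2.minAreaRect(q[:,:2].astype(np.float32)))
    near=(d>0)&(abs(X-415)<110)&(abs(Y+320)<110)
    g=near&(H>5)&(H<22)&(S>150)&(Z>45); q=P[g]; print('grip',g.sum(),cv2.minAreaRect(q[:,:2].astype(np.float32)),Z[g].max())
    t=g&(Z>90)&(Z<102);q=P[t]; print('griptop',t.sum(),cv2.minAreaRect(q[:,:2].astype(np.float32)))
    pan=near&(S<70)&(V>90)&(Z>1)&(Z<40); q=P[pan]; print('pan',pan.sum(),cv2.minAreaRect(q[:,:2].astype(np.float32)),np.percentile(Z[pan],[2,25,50,75,98]))
    r=near&((H<5)|(H>175))&(S>150)&(Z<10); q=P[r]; print('pad',r.sum(),cv2.minAreaRect(q[:,:2].astype(np.float32)))
    gr=(d>0)&(H>45)&(H<85)&(S>90)&(abs(X-667)<120)&(abs(Y+15)<130)&(Z>31)&(Z<39); q=P[gr]; print('dish rim',cv2.minAreaRect(q[:,:2].astype(np.float32)))
A=cv2.resize(np.load('k_scene.npz')['im'][170:300,150:370],(660,390),interpolation=cv2.INTER_CUBIC)
cv2.imwrite('pics/k.png',A)
E
```

```text
time: 28.18
eef_pos: [643.5, -290.6, 208.0]
tool_rot: [0.707, 0.707, 0.002, 0.005]
wrist_force: [0.1, -0.5, 1.3]
width: 35.3
grasp_force: 0.0
scene rim 402 ((437.7276611328125, -9.709358215332031), (220.18675231933594, 78.03031921386719), 86.3592300415039)
grip 167 ((395.1794738769531, -349.8382263183594), (39.02045440673828, 14.672137260437012), 74.53103637695312) 102.81117781002706
griptop 70 ((394.960693359375, -350.2033996582031), (35.61820983886719, 14.44520092010498), 74.53103637695312)
pan 468 ((399.35687255859375, -327.56878662109375), (82.30059051513672, 62.17893981933594), 75.78750610351562) [ 1.59469249  4.37620502  6.23134772  8.27023143 29.37727905]
pad 1964 ((414.70947265625, -320.77117919921875), (175.2961883544922, 151.49453735351562), 77.86077880859375)
dish rim ((667.4476928710938, -7.772186279296875), (151.68736267089844, 122.9114761352539), 89.91631317138672)
side rim 670 ((435.60040283203125, -9.213890075683594), (220.29318237304688, 75.0210189819336), 86.94752502441406)
grip 820 ((391.8877868652344, -351.0398864746094), (36.472694396972656, 15.104515075683594), 75.26609802246094) 102.44981536295857
griptop 375 ((391.9280700683594, -350.88677978515625), (36.15597152709961, 15.104515075683594), 75.26609802246094)
pan 1563 ((414.7700500488281, -318.86517333984375), (176.16709899902344, 157.26861572265625), 78.04016876220703) [ 3.68235984  5.69446867  6.66922359 13.50362497 32.11890572]
pad 7704 ((415.30731201171875, -319.6005859375), (174.78521728515625, 154.37020874023438), 77.72418975830078)
dish rim ((666.5407104492188, -8.170822143554688), (152.32003784179688, 122.85121154785156), 88.8632583618164)
```

View pics/k.png

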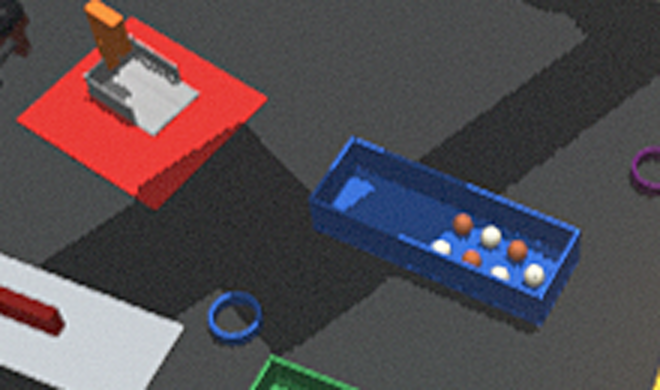

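The open tub shows seven pellets (four white, three brown) around crop (490, 250), with its left end empty. The scoop stands on its pad with the orange grip at about (107, 35). I'll move above the scoop grip and refine with the wrist camera.

```bash
python3 -m crank '[[0.5,[-10,-30,0],0.5],[0.5,[-20,-65,0],1],[0.5,[-30,-100,0],1.5],[0.5,[-40,-135,10],2],[0.5,[-50,-170,20],2.5],[0.5,[-55,-205,30],3],[0.5,[-60,-235,45],3],[0.5,[-60,-249,60],3],[0.5,[-60,-249,65],3],[0.5,[-60,-249,65],3],[0.5,[-60,-249,65],3]]' 50
python3 - <<'E'
from h import *
s=env.read_state(); print(s['eef_pos'],s['tool_rot'])
im,d,m=cam('wrist'); P=pts(m,d); hsv=cv2.cvtColor(im,cv2.COLOR_BGR2HSV).astype(int);H,S,V=[hsv[...,i] for i in range(3)];X,Y,Z=P[...,0],P[...,1],P[...,2]
g=(d>0)&(abs(X-393)<50)&(abs(Y+350)<50)&(H>5)&(H<22)&(S>140)&(Z>90)&(Z<106)
print(g.sum(),cv2.minAreaRect(P[g][:,:2].astype(np.float32)),np.median(Z[g]))
cv2.imwrite('pics/w.png',im)
E
```

```text
time: 29.2
eef_pos: [392.3, -349.2, 135.0]
tool_rot: [0.793, 0.609, -0.0, -0.0]
wrist_force: [-0.2, 0.1, 0.0]
width: 43.9
grasp_force: 0.0
[ 392.25680351 -349.16663689  134.98032575] [ 7.93312581e-01  6.08814345e-01 -3.09458373e-07 -4.92792748e-04]
1348 ((392.2788391113281, -350.00140380859375), (35.9328727722168, 13.705575942993164), 75.55415344238281) 99.01582283680642
```

```bash
python3 -m crank '[[0.5,[-1,0,20],0],[0.5,[-1,0,40],-0.1],[0.5,[-1,0,55],-0.1],[0.5,[-1,0,63],-0.1],[0.5,[-1,0,63],-0.1],[0.5,[-1,0,63],-0.1],[0.2,[-1,0,63],-0.1],[0,[-1,0,63],-0.1],[0,[-1,0,63],-0.1],[0,[-1,0,63],-0.1],[0,[-1,0,63],-0.1],[0,[-1,0,63],-0.1]]' 55
python3 -m crank '[[0,[0,0,-8],0],[0,[0,0,-20],0],[0,[0,0,-40],0],[0,[0,0,-60],0],[0,[0,0,-75],0],[0,[0,0,-75],0],[0,[0,0,-75],0]]' 55
python3 - <<'E'
from h import *
s=env.read_state(); print(s['eef_pos'],s['tool_rot'],s['width'],s['wrist_force'])
E
```

```text
time: 30.25
eef_pos: [391.4, -350.4, 72.9]
tool_rot: [0.791, 0.612, 0.0, 0.0]
wrist_force: [-0.5, -0.1, 0.9]
width: 13.6
grasp_force: 55.0
time: 30.83
eef_pos: [391.7, -350.6, 148.9]
tool_rot: [0.791, 0.612, 0.0, 0.001]
wrist_force: [0.1, 0.8, -0.9]
width: 14.1
grasp_force: 55.0
[ 391.73369302 -350.6164949   148.92133608] [7.90690732e-01 6.12214443e-01 1.92087280e-04 1.26725016e-03] 14.130425645139718 [ 0.09282191  0.83369113 -0.91560973]
```

```bash
python3 -m crank '[[0,[10,0,0],0],[0,[30,-2,0],-0.3],[0,[60,-5,0],-0.7],[0,[95,-9,0],-1.1],[0,[130,-13,0],-1.5],[0,[165,-17,0],-1.9],[0,[200,-20,0],-2.25],[0,[230,-23,0],-2.25],[0,[250,-24,0],-2.25],[0,[260,-24,0],-2.25],[0,[260,-24,0],-2.25],[0,[260,-24,0],-2.25]]' 55
cat > wr.py <<'E'
from h import *
s=env.read_state(); p=np.array(s['eef_pos']);q=s['tool_rot']; R=Rn.from_quat(q).as_matrix(); yaw=np.degrees(np.arctan2(R[1,0],R[0,0])); print('tcp',p.round(1),'yaw',yaw.round(2),'w',round(s['width'],1))
im,d,m=cam('wrist'); P=pts(m,d); hsv=cv2.cvtColor(im,cv2.COLOR_BGR2HSV).astype(int);H,S,V=[hsv[...,i] for i in range(3)];X,Y,Z=P[...,0],P[...,1],P[...,2]
rim=(d>0)&(abs(X-437)<60)&(abs(Y+10)<130)&(Z>42.5)&(Z<47.5)&(H>95)&(H<130)&(S>80)
pr=P[rim]; 
# long walls: fit lines on each side
u=np.array([np.cos(np.radians(86.7)),np.sin(np.radians(86.7))]); n=np.array([u[1],-u[0]])
rel=pr[:,:2]-[437.5,-10]; a=rel@u; b=rel@n
for lo,hi in((-45,-28),(28,45)):
    k=(b>lo)&(b<hi); f=np.polyfit(a[k],b[k],1); print('wall',k.sum(),'b0',f[1].round(2),'slope deg',np.degrees(f[0]).round(2),'a range',a[k].min().round(1),a[k].max().round(1))
print('tub a range',np.percentile(a,[0.5,99.5]).round(1))
cv2.imwrite('pics/w.png',im)
E
python3 wr.py
```

```text
time: 31.83
eef_pos: [432.9, -92.3, 147.2]
tool_rot: [0.726, 0.687, -0.0, -0.0]
wrist_force: [-0.4, -0.6, -1.6]
width: 13.7
grasp_force: 55.0
tcp [432.9 -92.3 147.2] yaw 86.84 w 13.7
wall 1149 b0 -36.3 slope deg 0.34 a range -47.2 85.2
wall 993 b0 33.45 slope deg 0.13 a range -19.3 85.2
tub a range [-44.8  84.6]
```

View pics/w.png

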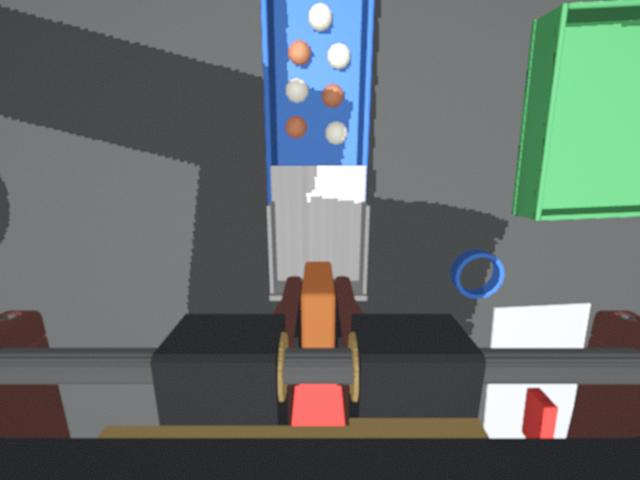

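The wrist view shows the pan (columns 270-368, lip at row 165) over the tub, with seven pellets ahead of the lip at rows 15-135. Before lowering I'll measure the pan's lateral offset in the same frame.

```bash
cat > pan.py <<'E'
from h import *
s=env.read_state(); p=np.array(s['eef_pos']); R=Rn.from_quat(s['tool_rot']).as_matrix(); yaw=np.degrees(np.arctan2(R[1,0],R[0,0]))
im,d,m=cam('wrist'); P=pts(m,d); hsv=cv2.cvtColor(im,cv2.COLOR_BGR2HSV).astype(int);S=hsv[...,1]
L=(P-p)@R  # tool frame
h=-L[...,2]-0  # height over TCP
g=(d>0)&(S<60)&(abs(L[...,1])<40)&(L[...,0]>-20)&(L[...,0]<80)
f=g&(h>-72)&(h<-64); w=g&(h>-50)&(h<-43)
print('tcp',p.round(1),'yaw',yaw.round(2))
print('floor',f.sum(),'x',np.percentile(L[f][:,0],[.5,99.5]).round(1),'y',np.percentile(L[f][:,1],[1,99]).round(1),'h med',np.median(h[f]).round(2))
x=L[f];  print('pitch: h vs x slope deg',np.degrees(np.polyfit(x[:,0],-x[:,2],1)[0]).round(2))
for sg in(-1,1):
    k=w&(L[...,1]*sg>20); print('wall',sg,k.sum(),np.polyfit(L[k][:,0],L[k][:,1],1).round(3),np.median(L[k][:,1]).round(2))
E
python3 pan.py
```

```text
tcp [432.9 -92.9 147.3] yaw 86.77
floor 9402 x [-12.6  63.7] y [-28.5  28. ] h med -67.69
pitch: h vs x slope deg -0.02
wall -1 420 [-2.8000e-02 -2.8368e+01] -28.85
wall 1 426 [ 0.034 27.641] 28.26
```

```bash
python3 -m crank '[[0,[1,-1.6,5],0.05],[0,[1,-1.6,15],0.05],[0,[1,-1.6,25],0.05],[0,[1,-1.6,28],0.05],[0,[1,-1.6,28],0.05],[0,[1,-1.6,28],0.05]]' 55
python3 wr.py | head -3; python3 pan.py | head -2
```

```text
time: 32.43
eef_pos: [431.3, -91.5, 119.1]
tool_rot: [0.728, 0.685, -0.0, -0.001]
wrist_force: [-0.1, -0.8, -2.3]
width: 13.5
grasp_force: 55.0
tcp [431.3 -91.5 119.1] yaw 86.48 w 13.5
wall 1628 b0 -36.27 slope deg 0.48 a range -107.7 75.5
wall 1675 b0 33.61 slope deg -0.17 a range -107.4 75.2
tcp [431.6 -91.5 119.5] yaw 86.49
floor 9407 x [-12.5  63.7] y [-28.5  28.1] h med -67.68
```

```bash
python3 -m crank '[[0,[0,0,5],0],[0,[0,0,13],0],[0,[0,0,22],0],[0,[0,0,31],0],[0,[0,0,38],0],[0,[0,0,42],0],[0,[0,0,44],0],[0,[0,0,44],0],[0,[0,0,44],0],[0,[0,0,44],0]]' 55
```

```text
time: 33.37
eef_pos: [431.9, -91.5, 75.9]
tool_rot: [0.728, 0.685, 0.0, 0.0]
wrist_force: [0.4, -0.1, -1.5]
width: 13.6
grasp_force: 55.0
```

```bash
python3 -m crank '[[0,[0,0,1],0],[0,[0,0,2],0],[0,[0,0,2],0],[0,[0,0,2],0]]' 55
```

```text
time: 33.7
eef_pos: [432.0, -91.5, 73.9]
tool_rot: [0.728, 0.685, 0.0, 0.0]
wrist_force: [0.3, -0.3, 1.5]
width: 13.9
grasp_force: 55.0
```

```bash
python3 -m crank '[[0,[2,0,0],0],[0,[6,0,0],0],[0,[11,0,0],0],[0,[16,0,0],0],[0,[21,0,0],0],[0,[26,0,0],0],[0,[31,0,0],0],[0,[36,0,0],0],[0,[41,0,0],0],[0,[46,0,0],0],[0,[51,0,0],0],[0,[55,0,0],0]]' 55
python3 -m crank '[[0,[4,0,0],0],[0,[8,0,0],0],[0,[12,0,0],0],[0,[16,0,0],0],[0,[20,0,0],0],[0,[24,0,0],0],[0,[28,0,0],0],[0,[32,0,0],0],[0,[36,0,0],0],[0,[40,0,0],0],[0,[44,0,0],0],[0,[48,0,0],0]]' 55
python3 - <<'E'
from h import *
im,d,m=cam('wrist'); cv2.imwrite('pics/p.png',im[120:300,200:440])
im,d,m=cam('scene'); cv2.imwrite('pics/p.png',np.vstack([cv2.resize(cv2.imread('pics/p.png'),(440,330)),cv2.resize(im[215:295,240:360],(440,270),interpolation=2)]))
E
```

```text
time: 34.7
eef_pos: [435.3, -35.9, 73.9]
tool_rot: [0.728, 0.685, 0.0, 0.0]
wrist_force: [-0.2, -3.7, 5.6]
width: 13.8
grasp_force: 55.0
time: 35.7
eef_pos: [438.0, 11.8, 73.9]
tool_rot: [0.728, 0.685, -0.0, 0.0]
wrist_force: [-0.3, -5.3, 5.9]
width: 13.8
grasp_force: 55.0
```

View pics/p.png

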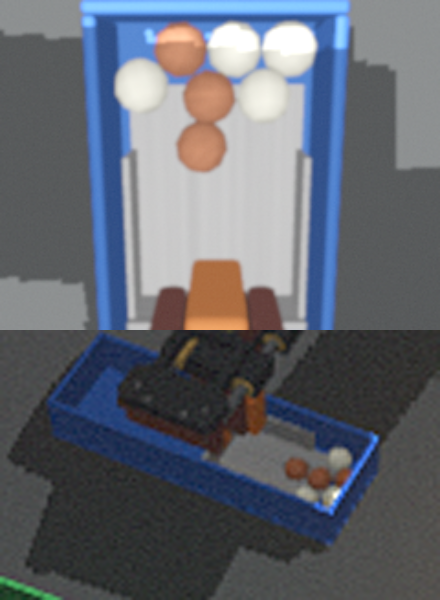

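The wrist view shows three pellets ahead of the lip against the end wall and four on the pan, so I keep pushing gently to the wall.

```bash
python3 -m crank '[[0,[3,0,0],0],[0,[6,0,0],0],[0,[9,0,0],0],[0,[12,0,0],0],[0,[14,0,0],0],[0,[15,0,0],0],[0,[15,0,0],0]]' 55
python3 -m crank '[[0,[1,0,0],0],[0,[2,0,0],0],[0,[2,0,0],0]]' 55
cat > pel.py <<'E'
from h import *
s=env.read_state(); p=np.array(s['eef_pos']); R=Rn.from_quat(s['tool_rot']).as_matrix()
im,d,m=cam('wrist'); P=pts(m,d); hsv=cv2.cvtColor(im,cv2.COLOR_BGR2HSV).astype(int);H,S,V=[hsv[...,i] for i in range(3)]
L=(P-p)@R; h=-L[...,2]
reg=(d>0)&(abs(L[...,1])<45)&(L[...,0]>-10)&(L[...,0]<100)
k=reg&(h>-61)&(h<-40)&((((S<70)&(abs(L[...,1])<38)&(L[...,0]<95))&(V>110))|((H<15)&(S>60)&(V>60)&(L[...,0]>5)))
k&=~((abs(L[...,1])>26)&(L[...,0]<47)); k=cv2.morphologyEx(k.astype(np.uint8),cv2.MORPH_OPEN,np.ones((3,3)))
br=(H<20)&(S>60)
for nm,kk in(('white',k*(~br)),('brown',k*br)):
    n,l,st,c=cv2.connectedComponentsWithStats(kk.astype(np.uint8))
    for i in range(1,n):
        if st[i,4]>60: q=L[l==i]; print(nm,st[i,4],'toolx,y',np.median(q[:,:2],0).round(1),'top',np.percentile(-q[:,2],95).round(1),'ext',np.ptp(q[:,:2],0).round(0))
E
python3 pel.py; python3 pan.py
```

```text
time: 36.38
eef_pos: [438.9, 26.8, 73.9]
tool_rot: [0.728, 0.685, -0.0, 0.0]
wrist_force: [0.2, -3.7, 6.7]
width: 13.8
grasp_force: 55.0
time: 36.63
eef_pos: [438.8, 28.5, 73.9]
tool_rot: [0.728, 0.686, -0.0, 0.0]
wrist_force: [0.1, -6.0, 7.9]
width: 14.0
grasp_force: 55.0
white 1300 toolx,y [59.2 16.1] top -50.3 ext [17. 35.]
white 582 toolx,y [ 48.  -20.6] top -50.1 ext [17. 17.]
white 603 toolx,y [42.1 15.2] top -51.2 ext [17. 18.]
brown 1644 toolx,y [45.  -5.5] top -50.6 ext [47. 24.]
tcp [438.8  28.5  73.9] yaw 86.55
floor 5506 x [-13.1  63.7] y [-29.2  29.6] h med -67.67
pitch: h vs x slope deg -0.2
wall -1 431 [-4.0000e-03 -2.8452e+01] -28.82
wall 1 444 [-1.0000e-03  2.7918e+01] 28.18
```

```bash
python3 -m crank '[[0,[1,0,0],0],[0,[2,0,0],0],[0,[3,0,0],0],[0,[3,0,0],0],[0,[3,0,-2],0],[0,[3,0,-5],0],[0,[3,0,-7],0],[0,[3,0,-7],0]]' 55
python3 pel.py
python3 -m crank '[[0,[-1,0,0],0],[0,[-4,0,0],0],[0,[-9,0,0],0],[0,[-16,0,0],0],[0,[-25,0,0],0],[0,[-36,0,0],0],[0,[-49,0,0],0],[0,[-64,0,0],0],[0,[-81,0,0],0],[0,[-81,0,0],0],[0,[-81,0,0],0],[0,[-81,0,0],0]]' 55
python3 pel.py
```

```text
time: 37.4
eef_pos: [439.0, 31.7, 80.8]
tool_rot: [0.728, 0.685, 0.0, -0.0]
wrist_force: [-0.2, 0.1, -2.4]
width: 13.8
grasp_force: 55.0
white 680 toolx,y [55.7  5.4] top -50.2 ext [30. 25.]
white 1250 toolx,y [48.8 19.6] top -50.8 ext [32. 25.]
white 591 toolx,y [ 34.5 -18.3] top -50.3 ext [23. 20.]
brown 564 toolx,y [ 55.8 -13. ] top -50.3 ext [16. 16.]
brown 1055 toolx,y [33.8 -3.6] top -51.1 ext [32. 19.]
time: 38.45
eef_pos: [434.1, -49.7, 80.7]
tool_rot: [0.729, 0.685, -0.0, -0.0]
wrist_force: [0.5, 0.2, -2.3]
width: 13.9
grasp_force: 55.0
white 1189 toolx,y [40.6 18.1] top -50.5 ext [33. 22.]
white 572 toolx,y [ 24.6 -17.8] top -50.5 ext [17. 16.]
brown 546 toolx,y [ 43.3 -18.6] top -50.5 ext [16. 15.]
brown 529 toolx,y [33.2 -1.8] top -51.2 ext [16. 16.]
brown 492 toolx,y [14.2 -3.7] top -51.0 ext [15. 15.]
```

```bash
cat > tub.py <<'E'
from h import *
s=env.read_state(); p=np.array(s['eef_pos']); R=Rn.from_quat(s['tool_rot']).as_matrix()
im,d,m=cam('wrist'); P=pts(m,d); hsv=cv2.cvtColor(im,cv2.COLOR_BGR2HSV).astype(int);H,S,V=[hsv[...,i] for i in range(3)]
L=(P-p)@R; h=-L[...,2]
br=(H<20)&(S>60); w=(S<75)&(V>110)
reg=(d>0)&(abs(L[...,1])<40)&(L[...,0]>66)&(L[...,0]<230)&(P[...,2]<45)
for nm,kk in(('white',reg&w),('brown',reg&br)):
    n,l,st,c=cv2.connectedComponentsWithStats(kk.astype(np.uint8))
    for i in range(1,n):
        if st[i,4]>60: q=L[l==i]; print(nm,st[i],'tool',np.median(q,0).round(1),'worldZ',P[l==i][:,2].max().round(1))
E
python3 tub.py
```

```text
white [310  18  32  37 909] tool [134.6   4.4  62.3] worldZ 23.3
```

One white pellet slid off the lip into the tub (about 70 mm ahead); six stay on the pan. I'll rock the pan to move those six back against the rear wall before carrying.

```bash
python3 -m crank '[[0,[15,0,0],0],[0,[27,0,0],0],[0,[36,0,0],0],[0,[42,0,0],0],[0,[45,0,0],0],[0,[45,0,0],0],[0,[42,0,0],0],[0,[36,0,0],0],[0,[27,0,0],0],[0,[15,0,0],0],[0,[0,0,0],0],[0,[0,0,0],0]]' 55
python3 pel.py; python3 tub.py
```

```text
time: 39.55
eef_pos: [434.2, -51.9, 80.7]
tool_rot: [0.729, 0.684, -0.0, 0.0]
wrist_force: [-0.1, -0.3, -1.6]
width: 13.9
grasp_force: 55.0
white 557 toolx,y [22.3 16.1] top -51.2 ext [16. 17.]
white 518 toolx,y [  6.5 -18.6] top -50.4 ext [17. 15.]
brown 1043 toolx,y [ 24.5 -10.6] top -50.6 ext [19. 33.]
brown 112 toolx,y [ 7.1 -1.9] top -53.1 ext [ 4. 12.]
white [310  14  31  38 910] tool [136.4   4.   62.3] worldZ 23.1
white [343  23  32  37 909] tool [132.1  22.8  62.3] worldZ 22.6
```

Five pellets now sit well back inside the side walls; two whites remain in the tub for a second trip. I'll lift and carry these five smoothly to the dish.

```bash
python3 -m crank '[[0,[0,0,-2],0],[0,[0,0,-6],0],[0,[0,0,-13],0],[0,[0,0,-22],0],[0,[0,0,-32],0],[0,[0,0,-41],0],[0,[0,0,-48],0],[0,[0,0,-52],0],[0,[0,0,-54],0],[0,[0,0,-54],0]]' 55
python3 pel.py
python3 -m crank '[[0,[1,3,0],0],[0,[3,9,0],0],[0,[6,18,0],0],[0,[9,30,0],0],[0,[12,45,0],0],[0,[16,62,0],0],[0,[20,80,0],0],[0,[24,98,0],0],[0,[28,116,0],0],[0,[32,134,0],0],[0,[36,152,0],0],[0,[40,170,0],0]]' 55
python3 -m crank '[[0,[4,16,0],0],[0,[7,29,0],0],[0,[10,40,0],0],[0,[13,48,0],0],[0,[15,54,0],0],[0,[16,57,0],0],[0,[17,58,0],0],[0,[17,58,0],0],[0,[17,58,0],0]]' 55
python3 pel.py
```

```text
time: 40.48
eef_pos: [434.5, -49.5, 135.2]
tool_rot: [0.728, 0.685, 0.0, 0.0]
wrist_force: [0.6, 1.0, -1.2]
width: 13.8
grasp_force: 55.0
white 565 toolx,y [22.4 16.2] top -51.1 ext [16. 17.]
white 475 toolx,y [  2.2 -18.9] top -50.3 ext [16. 15.]
brown 531 toolx,y [ 29.7 -17.2] top -51.2 ext [16. 16.]
brown 514 toolx,y [22.4 -0.6] top -51.0 ext [15. 16.]
brown 106 toolx,y [ 7.  -1.9] top -53.7 ext [ 4. 12.]
time: 41.53
eef_pos: [608.3, -19.3, 134.2]
tool_rot: [0.728, 0.685, 0.0, -0.0]
wrist_force: [-0.2, -0.2, -2.6]
width: 13.6
grasp_force: 55.0
time: 42.28
eef_pos: [664.8, -6.5, 134.6]
tool_rot: [0.728, 0.685, -0.0, -0.0]
wrist_force: [0.3, -0.7, -2.7]
width: 14.0
grasp_force: 55.0
white 567 toolx,y [22.3 16.3] top -51.1 ext [17. 17.]
white 466 toolx,y [  2.1 -18.9] top -50.5 ext [16. 15.]
brown 535 toolx,y [ 29.6 -17.2] top -51.2 ext [15. 16.]
brown 515 toolx,y [22.3 -0.6] top -51.2 ext [16. 16.]
brown 107 toolx,y [ 6.8 -1.9] top -53.5 ext [ 4. 12.]
```

```bash
python3 -m crank '[[0,[-1,0,2],0],[0,[-4,0,6],0],[0,[-8,0,11],0],[0,[-13,0,16],0],[0,[-18,0,20],0],[0,[-22,0,22],0],[0,[-24,0,22],0],[0,[-25,0,22],0],[0,[-25,0,22],0],[0,[-25,0,22],0]]' 55
python3 -m crank '[[0,[14,0,0],0],[0,[30,0,0],0],[0,[-10,0,0],0],[0,[-50,0,0],0],[0,[-90,0,0],0],[0,[-130,0,0],0],[0,[-130,0,0],0],[0,[-130,0,0],0],[0,[-130,0,-30],0],[0,[-130,0,-60],0],[0,[-130,0,-60],0]]' 55
cat > dish.py <<'E'
from h import *
s=env.read_state(); print('tcp',np.round(s['eef_pos'],1))
for cn in ('scene','wrist'):
    im,d,m=cam(cn); P=pts(m,d); hsv=cv2.cvtColor(im,cv2.COLOR_BGR2HSV).astype(int);H,S,V=[hsv[...,i] for i in range(3)]
    X,Y,Z=P[...,0],P[...,1],P[...,2]
    br=((H<20)|(H>172))&(S>70)&(V>60); w=(S<75)&(V>120)
    base=(d>0)&(Z>9)&(Z<32)&(X>330)&(X<740)&(Y>-250)&(Y<225)
    for nm,kk in(('white',base&w),('brown',base&br)):
        n,l,st,c=cv2.connectedComponentsWithStats(kk.astype(np.uint8))
        for i in range(1,n):
            if st[i,4]>=18: q=P[l==i]; print(cn,nm,st[i,4],np.median(q,0).round(0),'ext',np.ptp(q[:,:2],0).round(0))
E
python3 dish.py; python3 pel.py
```

```text
time: 43.17
eef_pos: [664.0, -31.5, 113.0]
tool_rot: [0.728, 0.685, 0.0, 0.0]
wrist_force: [-0.1, 0.7, -2.4]
width: 14.1
grasp_force: 55.0
time: 44.08
eef_pos: [659.6, -159.6, 178.7]
tool_rot: [0.728, 0.686, 0.003, 0.004]
wrist_force: [2.4, -0.1, -0.9]
width: 13.5
grasp_force: 55.0
tcp [ 659.6 -159.6  178.7]
scene white 21 [452.  84.  21.] ext [13. 10.]
scene white 41 [654.  -7.  19.] ext [15. 15.]
scene white 41 [686.  23.  19.] ext [15. 17.]
scene brown 35 [671. -21.  18.] ext [14. 15.]
scene brown 35 [653.  35.  19.] ext [12. 14.]
scene brown 38 [668.  23.  19.] ext [13. 15.]
wrist white 402 [682.  20.  19.] ext [17. 15.]
wrist white 364 [650. -11.  19.] ext [17. 17.]
wrist brown 131 [650.  28.  16.] ext [14.  5.]
wrist brown 394 [664.  20.  19.] ext [15. 17.]
wrist brown 318 [667. -23.  19.] ext [16. 16.]
```

All five are in the dish (two white, three brown), confirmed by both cameras. Back to the tub for the two remaining whites near y = 84.

```bash
python3 -m crank '[[0,[5,-15,0],0],[0,[12,-45,0],0],[0,[20,-80,0],0],[0,[28,-115,0],0],[0,[36,-150,0],0],[0,[44,-185,5],0],[0,[50,-210,15],0],[0,[52,-225,25],0],[0,[52,-230,30],0],[0,[52,-230,30],0],[0,[52,-230,30],0],[0,[52,-230,30],0]]' 55
python3 wr.py; python3 pan.py; python3 tub.py
```

```text
time: 45.23
eef_pos: [431.1, -95.5, 142.9]
tool_rot: [0.728, 0.685, 0.0, 0.001]
wrist_force: [0.4, 0.4, -1.5]
width: 13.5
grasp_force: 55.0
tcp [431.1 -95.5 142.9] yaw 86.51 w 13.5
wall 1141 b0 -36.33 slope deg 0.39 a range -49.8 80.4
wall 1104 b0 33.66 slope deg -0.18 a range -49.9 80.4
tub a range [-47.7  79.7]
tcp [431.1 -95.6 143. ] yaw 86.5
floor 9402 x [-12.6  63.7] y [-28.5  28. ] h med -67.69
pitch: h vs x slope deg -0.04
wall -1 420 [-2.8000e-02 -2.8358e+01] -28.87
wall 1 413 [ 0.028 27.79 ] 28.3
white [315   0  21   8 118] tool [175.3   4.7 127.8] worldZ 18.9
white [339   0  26  18 362] tool [171.7  23.7 125.7] worldZ 22.2
```

```bash
python3 -m crank '[[0,[6,0,10],0],[0,[6,0,25],0],[0,[6,0,40],0],[0,[6,0,52],0],[0,[6,0,60],0],[0,[6,0,65],0],[0,[6,0,68],0],[0,[6,0,69],0],[0,[6,0,69],0],[0,[6,0,69],0]]' 55
python3 -m crank '[[0,[5,0,0],0],[0,[12,0,0],0],[0,[20,0,0],0],[0,[28,0,0],0],[0,[36,0,0],0],[0,[44,0,0],0],[0,[52,0,0],0],[0,[60,0,0],0],[0,[67,0,0],0],[0,[73,0,0],0],[0,[78,0,0],0],[0,[82,0,0],0]]' 55
python3 -m crank '[[0,[4,0,0],0],[0,[8,0,0],0],[0,[12,0,0],0],[0,[16,0,0],0],[0,[20,0,0],0],[0,[24,0,0],0],[0,[28,0,0],0],[0,[32,0,0],0],[0,[35,0,0],0],[0,[37,0,0],0],[0,[38,0,0],0],[0,[38,0,0],0]]' 55
python3 pel.py;python3 tub.py
```

```text
time: 46.22
eef_pos: [430.3, -89.4, 74.1]
tool_rot: [0.728, 0.685, 0.0, 0.0]
wrist_force: [-0.7, 0.3, -1.6]
width: 13.6
grasp_force: 55.0
time: 47.22
eef_pos: [435.1, -6.8, 73.9]
tool_rot: [0.728, 0.685, 0.0, 0.0]
wrist_force: [-0.1, -3.3, 6.0]
width: 13.9
grasp_force: 55.0
time: 48.22
eef_pos: [437.3, 31.0, 73.9]
tool_rot: [0.728, 0.685, 0.0, 0.0]
wrist_force: [-0.4, -2.3, 5.4]
width: 13.8
grasp_force: 55.0
white 1242 toolx,y [56.4 11.2] top -50.3 ext [16. 34.]
white [  249     0   139   159 20723] tool [116.5   0.   73.8] worldZ 38.3
```

```bash
python3 -m crank '[[0,[1,0,0],0],[0,[1,0,0],0],[0,[1,0,-1],0],[0,[1,0,-4],0],[0,[1,0,-10],0],[0,[1,0,-18],0],[0,[1,0,-26],0],[0,[1,0,-32],0],[0,[1,0,-35],0],[0,[1,0,-36],0],[0,[1,0,-36],0]]' 55
python3 pel.py
```

```text
time: 49.23
eef_pos: [437.4, 31.5, 110.1]
tool_rot: [0.728, 0.685, 0.0, 0.0]
wrist_force: [0.3, -0.4, -1.6]
width: 13.6
grasp_force: 55.0
white 1270 toolx,y [54.5  8.5] top -50.5 ext [17. 34.]
```

```bash
python3 -m crank '[[0,[0,0,-3],0],[0,[0,0,-8],0],[0,[0,0,-13],0],[0,[0,0,-16],0],[0,[0,0,-17],0],[0,[0,0,-17],0]]' 55
python3 pel.py
python3 -m crank '[[0,[10,0,0],0],[0,[19,0,0],0],[0,[27,0,0],0],[0,[33,0,0],0],[0,[38,0,0],0],[0,[42,0,0],0],[0,[44,0,0],0],[0,[45,0,0],0],[0,[45,0,0],0],[0,[45,0,0],0]]' 55
python3 pel.py
```

```text
time: 49.78
eef_pos: [437.5, 31.5, 127.1]
tool_rot: [0.728, 0.685, 0.0, 0.0]
wrist_force: [0.5, -0.3, -0.9]
width: 13.6
grasp_force: 55.0
white 1273 toolx,y [54.5  8. ] top -50.5 ext [17. 34.]
time: 50.67
eef_pos: [439.9, 76.3, 126.7]
tool_rot: [0.728, 0.685, -0.0, -0.0]
wrist_force: [-0.3, -0.0, -2.1]
width: 13.9
grasp_force: 55.0
white 529 toolx,y [72.2  1.8] top -55.8 ext [15. 15.]
white 596 toolx,y [50.4 21.5] top -50.5 ext [17. 17.]
```

One pellet rolled over the lip while decelerating; I need to see where it ends and whether the other stays on the pan.

```bash
python3 -m crank '[[0,[0,0,0],0],[0,[0,0,0],0],[0,[0,0,0],0],[0,[0,0,0],0]]' 55; python3 pel.py; python3 tub.py; sed -i 's/Z>9)/Z>(9 if cn=="scene" else 7))/' dish.py; python3 dish.py; python3 - <<'E'
from h import *
im,d,m=cam('wrist'); cv2.imwrite('pics/q.png',im)
E
```

```text
time: 51.05
eef_pos: [439.9, 76.3, 126.7]
tool_rot: [0.728, 0.685, -0.0, 0.0]
wrist_force: [0.4, 0.0, -1.2]
width: 13.7
grasp_force: 55.0
white 598 toolx,y [50.5 21.7] top -50.6 ext [17. 16.]
white [347  88  24  26 501] tool [108.1  29.3 112.1] worldZ 18.8
tcp [439.9  76.4 126.7]
scene white 39 [482. 184.  15.] ext [15. 16.]
scene white 41 [653.  -8.  19.] ext [17. 15.]
scene white 42 [686.  23.  19.] ext [13. 18.]
scene brown 35 [671. -22.  18.] ext [13. 16.]
scene brown 37 [654.  35.  19.] ext [14. 14.]
scene brown 37 [669.  23.  18.] ext [11. 16.]
wrist white 476 [481. 184.  15.] ext [17. 16.]
wrist white 367 [679.  25.  18.] ext [17. 16.]
wrist white 368 [647.  -7.  18.] ext [24. 23.]
wrist brown 744 [654.  30.  18.] ext [36. 28.]
wrist brown 229 [663. -21.  16.] ext [12. 17.]
```

View pics/q.png

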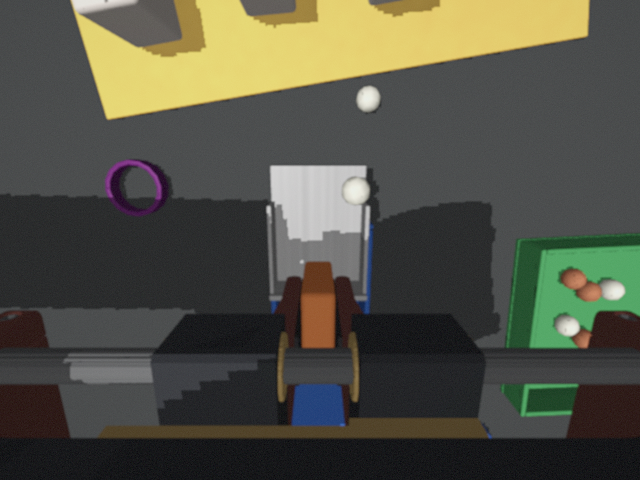

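The lost pellet rests on the bench at (481, 184), image (369, 99), just short of the mat; the other stays on the pan at (356, 190). I'll carry the pan's pellet gently to the dish first.

```bash
python3 -m crank '[[0,[-0.2,0.5,0],0],[0,[-0.7,2,0],0],[0,[-1.5,4.5,0],0],[0,[-2.7,8,0],0],[0,[-4.2,12.5,0],0],[0,[-6,18,0],0],[0,[-8.2,24.5,0],0],[0,[-10.7,32,0],0],[0,[-13.5,40.5,0],0],[0,[-16.7,50,0],0],[0,[-20.2,60.5,0],0],[0,[-24,72,0],0]]' 55
python3 -m crank '[[0,[-4,12,0],0],[0,[-8,24,0],0],[0,[-12,36,0],0],[0,[-16,48,0],0],[0,[-20,60,0],0],[0,[-24,72,0],0],[0,[-28,84,0],0],[0,[-31.8,95.5,0],0],[0,[-35.3,106,0],0],[0,[-38.5,115.5,0],0],[0,[-41.3,124,0],0],[0,[-43.8,131.5,0],0]]' 55
python3 -m crank '[[0,[-2.2,6.5,0],0],[0,[-4,12,0],0],[0,[-5.5,16.5,0],0],[0,[-6.7,20,0],0],[0,[-7.5,22.5,0],0],[0,[-8,24,0],0],[0,[-8.2,24.5,0],0],[0,[-8.2,24.5,0],0],[0,[-8.2,24.5,0],0]]' 55
python3 pel.py
```

```text
time: 52.3
eef_pos: [511.4, 47.6, 126.6]
tool_rot: [0.728, 0.685, -0.0, -0.0]
wrist_force: [-0.2, -0.1, -2.6]
width: 13.9
grasp_force: 55.0
time: 53.3
eef_pos: [639.7, -4.1, 126.5]
tool_rot: [0.728, 0.685, -0.0, -0.0]
wrist_force: [-0.0, 1.0, -1.0]
width: 13.7
grasp_force: 55.0
time: 54.05
eef_pos: [662.6, -13.3, 126.7]
tool_rot: [0.728, 0.685, -0.0, -0.0]
wrist_force: [-0.2, -0.7, -1.7]
width: 13.8
grasp_force: 55.0
white 603 toolx,y [50.5 21.7] top -50.6 ext [17. 17.]
```

```bash
python3 -m crank '[[0,[0,0,2],0],[0,[0,0,6],0],[0,[0,0,10],0],[0,[0,0,13],0],[0,[0,0,14],0],[0,[0,0,14],0],[0,[-40,0,14],0],[0,[-80,0,14],0],[0,[-120,0,14],0],[0,[-120,0,0],0],[0,[-120,0,-30],0],[0,[-120,0,-40],0]]' 55
python3 dish.py
```

```text
time: 55.1
eef_pos: [657.0, -134.5, 169.9]
tool_rot: [0.729, 0.685, 0.001, 0.002]
wrist_force: [0.7, -0.4, -1.0]
width: 13.6
grasp_force: 55.0
tcp [ 657.  -134.5  169.9]
scene white 38 [485. 182.  15.] ext [16. 16.]
scene white 41 [654.  -8.  18.] ext [15. 16.]
scene white 41 [682.  22.  19.] ext [14. 15.]
scene white 30 [713.  33.  20.] ext [11. 16.]
scene brown 36 [671. -23.  19.] ext [11. 16.]
scene brown 74 [658.  28.  18.] ext [23. 29.]
wrist white 429 [711.  31.  19.] ext [19. 17.]
wrist white 402 [678.  19.  19.] ext [16. 17.]
wrist white 354 [651. -10.  19.] ext [16. 17.]
wrist brown 738 [655.  26.  19.] ext [26. 30.]
wrist brown 302 [668. -25.  18.] ext [15. 15.]
```

Six pellets are in the dish. The last one lies on the bench at (485, 182); my plan is to push it slowly with the scoop toward (660, 140), then scoop it against the dish's outer north wall. First I check wrist joint margins and positions.

```bash
cat > one.py <<'E'
from h import *
s=env.read_state(); p=np.array(s['eef_pos']); R=Rn.from_quat(s['tool_rot']).as_matrix(); print('tcp',p.round(1),'yaw',np.degrees(np.arctan2(R[1,0],R[0,0])).round(1),'q1,q6',s['qpos'][0].round(2),s['qpos'][5].round(2))
r=[]
for cn in('scene','side','wrist'):
    im,d,m=cam(cn); P=pts(m,d); hsv=cv2.cvtColor(im,cv2.COLOR_BGR2HSV).astype(int); X,Y,Z=P[...,0],P[...,1],P[...,2]
    L=(P-p)@R
    k=(d>0)&(hsv[...,1]<75)&(hsv[...,2]>100)&(Z>9)&(Z<24)&(X>350)&(X<760)&(Y>69)&(Y<230)&~((L[...,0]<66)&(abs(L[...,1])<33)&(L[...,2]>30))
    n,l,st,c=cv2.connectedComponentsWithStats(k.astype(np.uint8))
    for i in range(1,n):
        q=P[l==i]
        if st[i,4]>=15 and np.ptp(q[:,:2],0).max()<26: mid=(q[:,:2].max(0)+q[:,:2].min(0))/2; l0=((np.append(mid,9)-p)@R)[:2]; print(cn,st[i,4],mid.round(1),'ztop',np.percentile(q[:,2],90).round(1),'in tool',l0.round(1))
E
python3 one.py
```

```text
tcp [ 657.4 -133.4  169.4] yaw 86.5 q1,q6 -0.22 -0.16
scene 40 [485.3 181.5] ztop 17.8 in tool [ 303.9 -191.9]
side 37 [483.3 180.3] ztop 17.6 in tool [ 302.6 -193.8]
```

Wrist joint limits rule out facing the dish wall. Instead I'll trap the pellet against the 3 mm mat edge, whose lip is lower at 2 mm, and then tip the pan slightly nose-up on the mat so it rolls back. Moving above it now.

```bash
python3 -m crank '[[0,[15,-10,0],-0.3],[0,[40,-28,0],-0.7],[0,[70,-48,0],-1.1],[0,[100,-69,0],-1.5],[0,[130,-90,0],-1.9],[0,[160,-110,0],-2.3],[0,[190,-130,0],-2.7],[0,[215,-148,20],-2.7],[0,[230,-158,40],-2.7],[0,[232,-159,50],-2.7],[0,[232,-159,50],-2.7],[0,[232,-159,50],-2.7]]' 55
python3 one.py; python3 pan.py | tail -5
```

```text
time: 56.35
eef_pos: [510.6, 108.2, 115.6]
tool_rot: [0.642, 0.766, -0.001, -0.001]
wrist_force: [0.8, -0.3, -1.0]
width: 13.7
grasp_force: 55.0
tcp [510.6 108.2 115.6] yaw 100.1 q1,q6 0.19 0.01
scene 37 [483.7 182.2] ztop 18.5 in tool [ 77.6 -13.3]
side 38 [482.5 179.8] ztop 16.8 in tool [ 75.4 -14.9]
wrist 452 [483.1 182.2] ztop 17.0 in tool [ 77.7 -13.9]
tcp [511.7 107.6 116.7] yaw 99.96
floor 9402 x [-12.4  63.7] y [-28.7  28. ] h med -67.66
pitch: h vs x slope deg -0.07
wall -1 421 [-2.8000e-02 -2.8393e+01] -28.88
wall 1 419 [ 0.028 27.763] 28.27
```

```bash
python3 -m crank '[[0,[0,0,6],0],[0,[0,0,15],0],[0,[0,0,25],0],[0,[0,0,33],0],[0,[0,0,39],0],[0,[0,0,43],0],[0,[0,0,44],0],[0,[0,0,44],0],[0,[0,0,44],0]]' 55
```

```text
time: 57.3
eef_pos: [511.1, 108.2, 72.8]
tool_rot: [0.643, 0.766, 0.0, 0.0]
wrist_force: [0.0, 0.4, -1.7]
width: 13.3
grasp_force: 55.0
```

```bash
python3 -m crank '[[0,[0,0,1],0],[0,[0,0,2],0],[0,[0,0,3],0],[0,[0,0,3],0]]' 55
python3 -m crank '[[0,[2,-1,0],0.1],[0,[4,-2,0],0.3],[0,[6,-3,0],0.5],[0,[8,-4,0],0.7],[0,[10,-5,0],0.9],[0,[12,-5,0],0.9],[0,[14,-5,0],0.9],[0,[16,-5,0],0.9],[0,[18,-5,0],0.9],[0,[20,-5,0],0.9],[0,[21,-5,0],0.9],[0,[21,-5,0],0.9]]' 55
sed -i 's/(L\[...,0\]<66)/(L[...,0]<60)/;s/<26: mid/<40: mid/' one.py
python3 one.py; python3 pel.py
```

```text
time: 57.63
eef_pos: [511.2, 108.2, 69.9]
tool_rot: [0.643, 0.766, 0.0, 0.0]
wrist_force: [1.0, -0.0, -1.1]
width: 13.8
grasp_force: 55.0
time: 58.63
eef_pos: [502.4, 128.2, 69.9]
tool_rot: [0.672, 0.74, 0.0, 0.0]
wrist_force: [0.4, -1.4, 5.2]
width: 13.7
grasp_force: 55.0
tcp [502.4 128.2  69.9] yaw 95.5 q1,q6 0.23 0.13
scene 36 [484.2 195. ] ztop 18.3 in tool [ 68.2 -11.7]
side 32 [481.5 194.3] ztop 18.1 in tool [ 67.8 -14.5]
wrist 641 [482.5 195.8] ztop 17.3 in tool [ 69.2 -13.3]
white 635 toolx,y [ 69.3 -12.9] top -52.3 ext [16. 16.]
```

```bash
python3 -m crank '[[0,[1,0,0],0],[0,[2,0,0],0],[0,[3,0,0],0],[0,[4,0,0],0],[0,[5,0,0],0],[0,[6,0,0],0],[0,[7,0,0],0],[0,[7,0,0],0],[0,[7,0,0],0]]' 55
python3 one.py; python3 pel.py
```

```text
time: 59.58
eef_pos: [501.8, 134.9, 69.9]
tool_rot: [0.672, 0.74, 0.0, 0.0]
wrist_force: [-0.1, -1.8, 5.5]
width: 13.9
grasp_force: 55.0
tcp [501.8 134.9  69.9] yaw 95.5 q1,q6 0.24 0.14
scene 32 [484.4 199.8] ztop 19.4 in tool [ 66.3 -11.1]
side 18 [480.3 198.8] ztop 19.8 in tool [ 65.6 -15.3]
wrist 574 [482.3 199.9] ztop 18.9 in tool [ 66.6 -13.2]
white 629 toolx,y [ 65.8 -13.2] top -50.6 ext [16. 16.]
```

```bash
python3 -m crank '[[0,[0.5,0,0],0],[0,[1,0,0],0],[0,[1.5,0,0],0],[0,[2,0,0],0],[0,[2,0,0],0],[0,[2,0,0],0]]' 55
python3 pel.py; python3 one.py|tail -1
python3 -m crank '[[0,[0.5,0,0],0],[0,[1,0,0],0],[0,[1.5,0,0],0],[0,[2,0,0],0],[0,[2,0,0],0],[0,[2,0,0],0]]' 55
python3 pel.py;  python3 one.py|tail -1
```

```text
time: 60.28
eef_pos: [501.6, 136.9, 69.8]
tool_rot: [0.672, 0.74, 0.0, 0.0]
wrist_force: [-0.0, -3.4, 5.6]
width: 13.6
grasp_force: 55.0
white 644 toolx,y [ 63.2 -13.3] top -50.4 ext [17. 16.]
wrist 484 [481.8 200.5] ztop 19.2 in tool [ 65.3 -13.6]
time: 60.98
eef_pos: [501.4, 138.8, 69.8]
tool_rot: [0.672, 0.74, 0.0, 0.0]
wrist_force: [0.2, -3.5, 5.9]
width: 13.6
grasp_force: 55.0
white 643 toolx,y [ 61.5 -13.3] top -50.3 ext [17. 16.]
wrist 398 [481.7 201.6] ztop 19.1 in tool [ 64.4 -13.6]
```

```bash
python3 -m crank '[[0,[0.5,0,0],0],[0,[1,0,0],0],[0,[1.5,0,0],0],[0,[1.5,0,0],0],[0,[1.5,0,0],0]]' 55
python3 pel.py
python3 -m crank '[[0,[0.5,0,0],0],[0,[1,0,0],0],[0,[1.5,0,0],0],[0,[1.5,0,0],0],[0,[1.5,0,0],0]]' 55
python3 pel.py
```

```text
time: 61.6
eef_pos: [501.4, 139.6, 69.9]
tool_rot: [0.672, 0.74, -0.0, 0.0]
wrist_force: [1.3, -9.3, 6.1]
width: 13.7
grasp_force: 55.0
white 639 toolx,y [ 60.9 -13.3] top -50.3 ext [17. 16.]
time: 62.07
eef_pos: [501.4, 140.0, 70.1]
tool_rot: [0.672, 0.741, -0.001, 0.001]
wrist_force: [2.3, -16.0, 9.5]
width: 13.4
grasp_force: 55.0
white 629 toolx,y [ 60.4 -13.4] top -50.4 ext [16. 16.]
```

```bash
python3 -m crank '[[0,[-1,0,-1],0],[0,[-1,0,-2],0],[0,[-1,0,-3],0],[0,[-1,0,-4],0],[0,[-1,0,-4.5],0],[0,[-1,0,-4.5],0]]' 55
python3 pel.py
python3 -m crank '[[0,[1,0,0],0],[0,[2.5,0,0],0],[0,[4,0,0],0],[0,[5.5,0,0],0],[0,[7,0,0],0],[0,[8,0,0],0],[0,[8,0,0],0]]' 55
python3 pel.py
```

```text
time: 62.62
eef_pos: [500.5, 141.0, 73.7]
tool_rot: [0.673, 0.74, -0.0, -0.001]
wrist_force: [0.1, 0.5, -2.3]
width: 13.7
grasp_force: 55.0
white 641 toolx,y [ 61.5 -13.3] top -50.1 ext [17. 17.]
time: 63.25
eef_pos: [500.4, 149.1, 74.2]
tool_rot: [0.672, 0.74, 0.0, 0.0]
wrist_force: [-0.6, 0.4, -1.9]
width: 13.5
grasp_force: 55.0
white 645 toolx,y [ 61.5 -13.4] top -50.2 ext [17. 17.]
```

```bash
python3 -m crank '[[0,[0,0,1],0],[0,[0,0,1.5],0],[0,[0,0,2],0],[0,[0,0,2.5],0],[0,[0,0,3],0],[0,[0,0,3.5],0],[0,[0,0,4],0],[0,[0,0,4.3],0],[0,[0,0,4.3],0],[0,[0,0,4.3],0]]' 10
python3 pel.py; python3 pan.py | sed -n 2,3p
```

```text
time: 64.13
eef_pos: [500.7, 148.0, 70.6]
tool_rot: [0.672, 0.74, -0.0, 0.0]
wrist_force: [-0.9, -6.4, 9.8]
width: 13.9
grasp_force: 10.0
white 660 toolx,y [ 62.2 -13.5] top -47.9 ext [16. 17.]
floor 11208 x [-17.7  64.4] y [-39.3  39.3] h med -66.49
pitch: h vs x slope deg 1.83
```

```bash
python3 -m crank '[[0,[0,0,0],0],[0,[0,0,0],0],[0,[0,0,0],0],[0,[0,0,-1],0],[0,[0,0,-3],0],[0,[0,0,-6],0],[0,[0,0,-10],0],[0,[0,0,-15],0],[0,[0,0,-21],0],[0,[0,0,-28],0],[0,[0,0,-35],0],[0,[0,0,-41],0]]' 55
python3 -m crank '[[0,[0,0,-5],0],[0,[0,0,-9],0],[0,[0,0,-12],0],[0,[0,0,-14],0],[0,[0,0,-15],0],[0,[0,0,-15],0]]' 55
python3 pel.py; python3 pan.py | sed -n 1,3p
```

```text
time: 65.23
eef_pos: [500.6, 149.0, 111.9]
tool_rot: [0.672, 0.74, 0.0, 0.0]
wrist_force: [0.9, 0.4, -1.3]
width: 13.8
grasp_force: 55.0
time: 65.73
eef_pos: [500.4, 148.8, 126.0]
tool_rot: [0.672, 0.74, 0.0, 0.0]
wrist_force: [0.5, -0.8, -2.8]
width: 13.6
grasp_force: 55.0
white 655 toolx,y [ 62.2 -13.3] top -48.0 ext [16. 17.]
tcp [500.3 148.8 125.8] yaw 95.5
floor 9103 x [-11.5  65. ] y [-28.7  28.1] h med -66.24
pitch: h vs x slope deg 1.6
```

```bash
python3 -m crank '[[0,[-0.2,0.2,0],0],[0,[-0.9,0.8,0],0],[0,[-2.1,1.7,0],0],[0,[-3.7,3.1,0],0],[0,[-5.7,4.8,0],0],[0,[-8.2,7,0],0],[0,[-11.2,9.5,0],0],[0,[-14.6,12.4,0],0],[0,[-18.5,15.7,0],0],[0,[-22.9,19.4,0],0],[0,[-27.7,23.4,0],0],[0,[-33,27.9,0],0]]' 55
python3 -m crank '[[0,[-5.5,4.65,0],0],[0,[-11,9.3,0],0],[0,[-16.5,13.95,0],0],[0,[-22,18.6,0],0],[0,[-27.5,23.25,0],0],[0,[-33,27.9,0],0],[0,[-38.5,32.55,0],0],[0,[-44,37.2,0],0],[0,[-49.5,41.85,0],0],[0,[-55,46.5,0],0],[0,[-60.5,51.15,0],0],[0,[-66,55.8,0],0]]' 55
python3 -m crank '[[0,[-5.5,4.65,0],0],[0,[-11,9.3,0],0],[0,[-16.5,13.95,0],0],[0,[-22,18.6,0],0],[0,[-27.5,23.25,0],0],[0,[-33,27.9,0],0],[0,[-38.5,32.55,0],0],[0,[-44,37.2,0],0],[0,[-49.3,41.7,0],0],[0,[-54.1,45.8,0],0],[0,[-58.4,49.5,0],0],[0,[-62.3,52.8,0],0]]' 55
python3 -m crank '[[0,[-3.4,2.9,0],0],[0,[-6.4,5.4,0],0],[0,[-8.9,7.5,0],0],[0,[-11,9.2,0],0],[0,[-12.6,10.6,0],0],[0,[-13.7,11.6,0],0],[0,[-14.4,12.2,0],0],[0,[-14.6,12.4,0],0],[0,[-14.6,12.4,0],0],[0,[-14.6,12.4,0],0]]' 55
python3 pel.py
```

```text
time: 66.83
eef_pos: [531.8, 118.2, 125.9]
tool_rot: [0.672, 0.74, 0.0, 0.0]
wrist_force: [0.4, -0.4, -1.7]
width: 13.6
grasp_force: 55.0
time: 67.83
eef_pos: [593.7, 57.8, 125.9]
tool_rot: [0.672, 0.74, -0.0, -0.0]
wrist_force: [0.7, 0.2, -1.5]
width: 13.8
grasp_force: 55.0
time: 68.83
eef_pos: [652.2, 0.9, 125.9]
tool_rot: [0.672, 0.74, 0.0, 0.0]
wrist_force: [-0.1, -0.0, -2.3]
width: 13.8
grasp_force: 55.0
time: 69.67
eef_pos: [665.4, -11.9, 125.9]
tool_rot: [0.672, 0.74, -0.0, -0.0]
wrist_force: [0.4, 0.5, -1.7]
width: 14.0
grasp_force: 55.0
white 671 toolx,y [ 62.3 -13.3] top -48.1 ext [17. 17.]
```

```bash
python3 -m crank '[[0,[-0.5,0,1],0],[0,[-2,0,3],0],[0,[-4.5,0,6],0],[0,[-8,0,9],0],[0,[-11.5,0,12],0],[0,[-14,0,14],0],[0,[-15.5,0,14],0],[0,[-16,0,14],0],[0,[-16,0,14],0]]' 55
python3 -m crank '[[0,[-35,0,0],0],[0,[-75,0,0],0],[0,[-115,0,0],0],[0,[-125,0,-5],0],[0,[-125,0,-30],0],[0,[-125,0,-50],0],[0,[-125,0,-50],0],[0,[-125,0,-50],0]]' 55
python3 dish.py; python3 one.py; python3 pel.py
```

```text
time: 70.47
eef_pos: [667.1, -28.1, 111.9]
tool_rot: [0.672, 0.74, 0.0, 0.0]
wrist_force: [0.3, 0.1, -2.0]
width: 13.9
grasp_force: 55.0
time: 71.13
eef_pos: [679.8, -152.2, 163.0]
tool_rot: [0.672, 0.74, 0.001, 0.001]
wrist_force: [-0.3, 0.0, -1.5]
width: 13.9
grasp_force: 55.0
tcp [ 679.8 -152.2  163. ]
scene white 39 [623. -22.  19.] ext [13. 16.]
scene white 41 [653.  -8.  18.] ext [15. 15.]
scene white 42 [682.  23.  19.] ext [14. 16.]
scene white 27 [714.  34.  19.] ext [11. 16.]
scene brown 35 [671. -22.  18.] ext [11. 15.]
scene brown 34 [665.  22.  19.] ext [11. 15.]
scene brown 37 [656.  46.  20.] ext [16. 15.]
wrist white 373 [713.  30.  18.] ext [18. 16.]
wrist white 451 [678.  19.  19.] ext [17. 16.]
wrist white 404 [651. -10.  19.] ext [17. 17.]
wrist white 381 [620. -23.  18.] ext [15. 16.]
wrist brown 413 [661.  18.  19.] ext [16. 16.]
wrist brown 338 [668. -25.  19.] ext [16. 15.]
tcp [ 678.3 -151.6  160.8] yaw 95.5 q1,q6 -0.24 -0.33
```

All seven pellets are in the dish (four white, three brown). Now I return the scoop to the middle of its pad.

```bash
python3 -m crank '[[0,[-12,-25,0],0.3],[0,[-30,-55,0],0.8],[0,[-50,-87,0],1.3],[0,[-70,-120,0],1.8],[0,[-90,-153,0],2.3],[0,[-110,-186,0],2.8],[0,[-130,-220,0],3.3],[0,[-148,-250,0],3.55],[0,[-160,-275,0],3.55],[0,[-165,-285,0],3.55],[0,[-165,-286,0],3.55],[0,[-165,-286,0],3.55]]' 55
python3 -m crank '[[0,[0,0,0],0],[0,[0,0,0],0],[0,[0,0,10],0],[0,[0,0,20],0],[0,[0,0,30],0],[0,[0,0,30],0],[0,[0,0,30],0]]' 55
```

```text
time: 72.43
eef_pos: [410.3, -344.0, 161.8]
tool_rot: [0.779, 0.627, 0.0, -0.0]
wrist_force: [0.3, 0.4, -0.6]
width: 13.8
grasp_force: 55.0
time: 73.02
eef_pos: [409.6, -343.3, 130.6]
tool_rot: [0.778, 0.628, -0.0, -0.001]
wrist_force: [-0.9, -0.7, -1.9]
width: 13.6
grasp_force: 55.0
```

```bash
python3 -m crank '[[0,[0,0,10],0],[0,[0,0,22],0],[0,[0,0,34],0],[0,[0,0,43],0],[0,[0,0,49],0],[0,[0,0,53],0],[0,[0,0,53],0],[0,[0,0,53],0]]' 55
python3 -m crank '[[0,[0,0,0],0],[0,[0,0,1],0],[0,[0,0,2],0],[0,[0,0,3],0],[0,[0,0,4],0],[0,[0,0,5],0],[0,[0,0,5.5],0],[0,[0,0,5.5],0],[0,[0,0,5.5],0]]' 6
python3 pan.py | sed -n 1,3p
```

```text
time: 73.68
eef_pos: [410.1, -344.0, 78.7]
tool_rot: [0.779, 0.628, -0.0, -0.0]
wrist_force: [1.2, 0.1, -2.2]
width: 13.5
grasp_force: 55.0
time: 74.43
eef_pos: [410.1, -344.0, 73.3]
tool_rot: [0.779, 0.628, -0.0, -0.0]
wrist_force: [-0.4, -1.0, -2.5]
width: 13.8
grasp_force: 6.0
tcp [ 410.1 -344.    73.3] yaw 77.75
floor 9578 x [-11.3  65. ] y [-28.5  28.1] h med -66.22
pitch: h vs x slope deg 1.59
```

```bash
python3 -m crank '[[0,[0,0,0.5],0],[0,[0,0,1],0],[0,[0,0,1.5],0],[0,[0,0,1.5],0],[0,[0,0,1.5],0]]' 4
python3 pan.py | sed -n 1,3p
```

```text
time: 74.9
eef_pos: [410.2, -344.0, 72.2]
tool_rot: [0.779, 0.628, 0.0, 0.0]
wrist_force: [0.3, 1.7, 5.1]
width: 14.3
grasp_force: 4.0
tcp [ 410.2 -344.    72.2] yaw 77.75
floor 9435 x [-11.4  64.4] y [-28.5  28.1] h med -65.92
pitch: h vs x slope deg 1.37
```

Contact is made; releasing lets it settle flat. Then I rise and verify.

```bash
python3 -m crank '[[0.25,[0,0,0],0],[0.4,[0,0,0],0],[0.5,[0,0,0],0],[0.5,[0,0,0],0],[0.5,[0,0,-10],0],[0.5,[0,0,-30],0],[0.5,[0,0,-60],0],[0.5,[0,0,-90],0],[0.5,[0,0,-120],0],[0.5,[0,0,-120],0],[0.5,[0,0,-120],0]]' 10
cat > sc.py <<'E'
from h import *
for n in('scene','side','wrist'):
    im,d,m=cam(n); P=pts(m,d); X,Y,Z=P[...,0],P[...,1],P[...,2]
    hsv=cv2.cvtColor(im,cv2.COLOR_BGR2HSV).astype(int);H,S,V=[hsv[...,i] for i in range(3)]
    near=(d>0)&(abs(X-415)<110)&(abs(Y+320)<110)
    t=near&(H>5)&(H<22)&(S>140)&(Z>90)&(Z<106);q=P[t]; r=cv2.minAreaRect(q[:,:2].astype(np.float32)); print(n,'griptop',t.sum(),np.round(r[0],1),np.round(r[1],1),round(r[2],1),'z',np.median(Z[t]).round(1))
    pan=near&(S<60)&(V>90)&(Z>3.5)&(Z<9); q=P[pan]; print(' floor z',np.percentile(Z[pan],[10,50,90]).round(1))
    r=near&((H<5)|(H>175))&(S>150)&(Z<10); q=P[r]; r=cv2.minAreaRect(q[:,:2].astype(np.float32)); print(' pad',np.round(r[0],1),np.round(r[1],1),round(r[2],1))
E
python3 sc.py
```

```text
time: 75.87
eef_pos: [411.0, -344.8, 194.2]
tool_rot: [0.779, 0.628, 0.0, 0.002]
wrist_force: [0.0, -1.0, -0.3]
width: 43.8
grasp_force: 0.0
scene griptop 71 [ 412.2 -343.1] [38.5 14.9] 77.3 z 97.5
 floor z [4.1 5.7 8. ]
 pad [ 415.3 -321.9] [175.8 152.4] 77.8
side griptop 357 [ 409.8 -343. ] [36.6 14.8] 75.8 z 99.3
 floor z [5.  6.1 7.4]
 pad [ 415.  -319.6] [174.5 153.6] 77.9
wrist griptop 824 [ 409.9 -342.3] [35.9 13.6] 78.2 z 99.0
 floor z [4.3 5.2 6.2]
 pad [ 413.4 -321.7] [171.1 150.7] 77.9
```

The scoop stands upright and centred on the pad, at about (415, -319). Now the lid.

```bash
python3 -m crank '[[0.5,[15,30,0],-0.4],[0.5,[30,62,0],-0.9],[0.5,[46,95,0],-1.4],[0.5,[62,128,0],-1.9],[0.5,[78,160,0],-2.45],[0.5,[92,190,10],-2.45],[0.5,[100,208,35],-2.45],[0.5,[103,214,60],-2.45],[0.5,[103,214,80],-2.45],[0.5,[103,214,85],-2.45],[0.5,[103,214,85],-2.45],[0.5,[103,214,85],-2.45]]' 25
cat > bar.py <<'E'
from h import *
s=env.read_state(); p=np.array(s['eef_pos']); R=Rn.from_quat(s['tool_rot']).as_matrix(); print('tcp',p.round(1),'yaw',np.degrees(np.arctan2(R[1,0],R[0,0])).round(2))
im,d,m=cam('wrist'); P=pts(m,d); hsv=cv2.cvtColor(im,cv2.COLOR_BGR2HSV).astype(int);Z=P[...,2]
for lo,hi in((28,42),(72,86)):
    mk=(d>0)&((hsv[...,0]<8)|(hsv[...,0]>172))&(hsv[...,1]>130)&(Z>lo)&(Z<hi)&(np.hypot(P[...,0]-p[0],P[...,1]-p[1])<60)
    if mk.sum()>200:
        r=cv2.minAreaRect(P[mk][:,:2].astype(np.float32)); l=(np.append(r[0],0)-p)@R; print(mk.sum(),np.round(r,1) if 0 else r,'tool',l[:2].round(1),np.median(Z[mk]).round(1))
E
python3 bar.py
```

```text
time: 77.02
eef_pos: [640.6, -288.7, 106.4]
tool_rot: [0.707, 0.707, -0.0, -0.001]
wrist_force: [0.5, -0.2, -0.4]
width: 44.0
grasp_force: 0.0
tcp [ 640.6 -288.7  106.4] yaw 89.99
1302 ((641.2651977539062, -287.89556884765625), (54.91179656982422, 11.418940544128418), 89.98583984375) tool [0.8 0.8] 34.1
```

```bash
python3 -m crank '[[0.5,[1,0,25],0],[0.5,[1,0,50],0],[0.5,[1,0,70],0],[0.5,[1,0,82],0],[0.5,[1,0,86],0],[0.5,[1,0,86],0],[0.2,[1,0,86],0],[0,[1,0,86],0],[0,[1,0,86],0],[0,[1,0,86],0],[0,[1,0,86],0]]' 25
python3 -m crank '[[0,[0,0,-5],0],[0,[0,0,-15],0],[0,[0,0,-35],0],[0,[0,0,-60],0],[0,[0,0,-85],0],[0,[0,0,-105],0],[0,[0,0,-115],0],[0,[0,0,-115],0],[0,[0,0,-115],0]]' 25
python3 bar.py
```

```text
time: 77.98
eef_pos: [641.4, -287.9, 21.6]
tool_rot: [0.707, 0.707, 0.0, 0.0]
wrist_force: [-2.1, -0.2, 1.5]
width: 13.9
grasp_force: 1.1
time: 78.73
eef_pos: [641.1, -287.7, 136.2]
tool_rot: [0.707, 0.707, 0.0, 0.0]
wrist_force: [-0.3, -0.5, -1.9]
width: 13.9
grasp_force: 25.0
tcp [ 641.1 -287.7  136.2] yaw 90.0
```

```bash
python3 -m crank '[[0,[15,-8,0],0],[0,[45,-25,0],0],[0,[75,-48,0],0],[0,[105,-72,0],0.2],[0,[135,-96,0],0.4],[0,[165,-120,0],0.68],[0,[195,-144,0],0.68],[0,[225,-168,0],0.68],[0,[250,-188,0],0.68],[0,[268,-200,0],0.68],[0,[276,-203,0],0.68],[0,[278,-204,0],0.68]]' 25
python3 -m crank '[[0,[0,0,5],0],[0,[0,0,15],0],[0,[0,0,25],0],[0,[0,0,35],0],[0,[0,0,42],0],[0,[0,0,47],0],[0,[0,0,50],0],[0,[0,0,50],0],[0,[0,0,50],0]]' 25
python3 wr.py | head -4
```

```text
time: 79.78
eef_pos: [435.9, -8.7, 135.1]
tool_rot: [0.727, 0.686, -0.001, -0.001]
wrist_force: [-0.7, -0.5, -1.2]
width: 13.5
grasp_force: 25.0
time: 80.53
eef_pos: [437.2, -9.9, 85.8]
tool_rot: [0.728, 0.686, -0.0, -0.0]
wrist_force: [-0.4, 0.4, -1.3]
width: 14.0
grasp_force: 25.0
tcp [437.2  -9.9  85.8] yaw 86.59 w 14.0Traceback (most recent call last):
  File "wr.py", line 10, in <module>
    k=(b>lo)&(b<hi); f=np.polyfit(a[k],b[k],1); print('wall',k.sum(),'b0',f[1].round(2),'slope deg',np.degrees(f[0]).round(2),'a range',a[k].min().round(1),a[k].max().round(1))
                       ~~~~~~~~~~^^^^^^^^^^^^^
    raise TypeError("expected non-empty vector for x")
TypeError: expected non-empty vector for x
```

```bash
python3 -m crank '[[0,[0,0,6],0],[0,[0,0,12],0],[0,[0,0,16],0],[0,[0,0,18],0],[0,[0,0,19],0],[0,[0,0,19.5],0],[0,[0,0,19.5],0],[0,[0,0,19.5],0]]' 25
python3 -m crank '[[0.2,[0,0,0],0],[0.4,[0,0,0],0],[0.4,[0,0,0],0],[0.4,[0,0,-5],0],[0.4,[0,0,-25],0],[0.4,[0,0,-60],0],[0.4,[0,0,-100],0],[0.4,[0,0,-140],0],[0.4,[0,30,-160],0],[0.4,[0,60,-160],0],[0.4,[0,60,-160],0]]' 25
python3 m2.py scene,side lidtop,bar,white | grep -vE "white .* z \[(1|2|3)"; python3 dish.py | head -9; python3 sc.py | grep -v wrist
python3 - <<'E'
from h import *
for n in('scene','side'):
    im,d,m=cam(n); P=pts(m,d); hsv=cv2.cvtColor(im,cv2.COLOR_BGR2HSV).astype(int)
    k=(d>0)&(abs(P[...,0]-437)<80)&(abs(P[...,1]+10)<150)&(P[...,2]>40)&(P[...,2]<47)&(hsv[...,0]>95)&(hsv[...,0]<130)&(hsv[...,1]>80); print(n,'blue under lid',k.sum())
im=np.hstack([cv2.resize(env.read_camera('scene')[0][140:380,120:460],(400,282)),cv2.resize(env.read_camera('side')[0][130:470,180:540],(400,282))]); cv2.imwrite('pics/z.png',im)
E
```

```text
time: 81.25
eef_pos: [436.7, -9.7, 66.6]
tool_rot: [0.728, 0.686, -0.0, -0.0]
wrist_force: [-3.0, 0.5, 5.2]
width: 14.2
grasp_force: 25.0
time: 82.17
eef_pos: [503.0, -13.7, 229.6]
tool_rot: [0.728, 0.686, 0.003, 0.004]
wrist_force: [0.7, 0.2, -0.5]
width: 35.3
grasp_force: 0.0
82.1667 [503.  -13.7 229.6] [0.72780405 0.68576784 0.00336611 0.00352131]
== scene
bar 136 px [296. 235.] rect c [440.8 -10.7] sz [56.4 14.1] a 86.5 z [62.8 77.6 82.5] xy med [442.1  -9.3]
white 2331 px [301. 244.] rect c [437.6 -11.4] sz [235.6  93. ] a 86.3 z [45.5 49.5 53.3] xy med [447.7  12.9]
white 45 px [414. 241.] rect c [336.6 259.3] sz [18.9 39.8] a 68.1 z [65.8 69.  72.4] xy med [343.3 260. ]
white 87 px [405. 268.] rect c [419.  260.7] sz [32.8 35.3] a 1.7 z [65.5 69.5 73.2] xy med [427.5 267.3]
white 91 px [394. 298.] rect c [504.2 263.8] sz [33.2 35.2] a 3.4 z [63.9 69.4 73.1] xy med [511.5 271.1]
white 100 px [385. 331.] rect c [586.8 272.8] sz [37.4 34.5] a 6.1 z [65.9 69.2 73.3] xy med [594.7 281.3]
lidtop 2297 px [301. 244.] rect c [437.6 -11.4] sz [235.6  93. ] a 86.3 z [45.6 49.5 53.2] xy m
[... 883 characters left out ...]
t [16. 13.]
scene white 42 [682.  22.  20.] ext [14. 15.]
scene white 28 [714.  34.  20.] ext [12. 15.]
scene brown 37 [671. -22.  17.] ext [12. 15.]
scene brown 35 [665.  21.  19.] ext [12. 14.]
scene brown 37 [656.  45.  18.] ext [12. 16.]
wrist white 157 [739. 164.  25.] ext [ 2. 17.]
scene griptop 79 [ 413.  -341.8] [40.9 15. ] 74.9 z 98.3
 floor z [3.9 5.9 7.8]
 pad [ 415.  -321.7] [175.9 152. ] 77.4
side griptop 358 [ 410.1 -342.9] [36.7 15.3] 77.3 z 99.4
 floor z [4.9 6.2 7.5]
 pad [ 415.2 -319.4] [174.8 153.8] 77.7
 floor z [4.4 5.3 6.1]
 pad [ 452.7 -266.4] [48.4 96.1] 78.3
scene blue under lid 0
side blue under lid 0
  return _methods._mean(a, axis=axis, dtype=dtype,
  ret = ret.dtype.type(ret / rcount)
```

View pics/z.png

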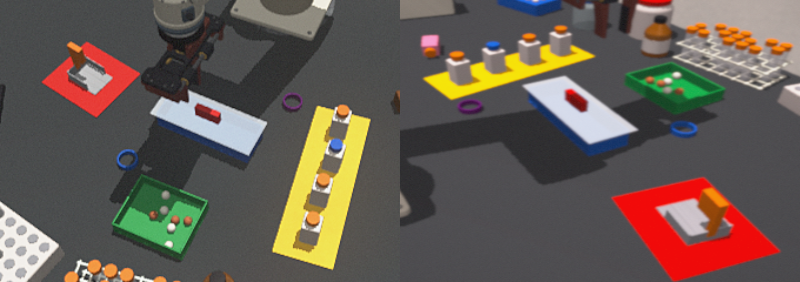

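The last view shows all four bottles standing on the mat, seven pellets in the dish, the scoop on its red pad and the lid flat on the tub. The lid measures within 2 mm of the tub rim, so I'm handing in.

```bash
python3 -m crank '[[0.4,[0,0,0],0],[0.4,[0,0,0],0],[0.4,[0,0,0],0]]' && python3 -c "
from bench import env
print(env.finish_job())"
```

```text
time: 82.97
eef_pos: [497.0, -13.3, 226.4]
tool_rot: [0.728, 0.686, -0.0, -0.0]
wrist_force: [0.3, -0.7, 0.1]
width: 35.1
grasp_force: 0.0
the job is handed in; nothing more can be done
None
```

I handed the job in at 83 s and no verdict came back: by camera, all four bottles stand, all seven pellets are in the dish (one fell on the bench on the way and was scooped back up), the scoop is upright on its pad, and the lid is back within about 2 mm of the tub's centre.

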